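# Set the belt tension with the adjusting spoon and put it away

## Task

Take the adjusting spoon from its sloping rest and, blade down through the slot on top of the belt tensioner, work the star wheel forward tooth by tooth until the pointer is in line with the mark. Lay the spoon back home on the sloping rest and let go, take it again the other way, across its handle, and press it fully home, flat in its cutout in the foam insert. Leave the other things on the bench where they are.

Things in the scene. Friction and masses are not known exactly. Their poses are not given: they have to be found in the camera images.
- spoon_center (a point): Adjusting spoon, loose: straight bar 180 mm long, about 0.12 kg. Point: middle of its length and section. x along it to the blade tip, y across its width, z across its height. Black handle from x -90 to +20 mm (20 wide, 24 high), slim steel blade from +20 to +90 mm (6 wide, 12 high). Starts on the sloping rest, blade end down.
- spoon_tip (a point): Centre of the end face of the spoon's blade, 90 mm along x from spoon_center; same axes.
- spoon: The same spoon; origin at its underside, 12 mm along -z from spoon_center, same axes.
- rest: Sloping rest, a fixed plywood stand; origin under the middle of its base plate (170 x 90 mm). Its channel slopes 45 degrees down towards the rest's +x and ends in a stop for the blade tip. Channel 30 mm wide, cheeks 18 mm high. Upper end of the lying spoon is about 170 mm above the table.
- rest_seat (a point): Where spoon_center is when the spoon lies home on the rest: spoon's x 45 degrees down towards the rest's x, its y level. Axes as rest. The cheeks end 15 mm behind the spoon's centre; behind that the handle is bare at both sides, with only a rib 10 mm wide under it as far as 62 mm behind the centre.
- star_wheel (a joint): Turn of the star wheel, rad: 0 when the pointer is in line with the mark, negative at the start (some two teeth short); one tooth is 0.628. Increasing carries the teeth under the slot towards the slot's +y. Friction holds the wheel where it is left (about 3 N at the teeth). At value q the teeth stand q + 0.314 + 0.628 k (k whole) from straight up, leaning to +y if positive.
- tensioner: Belt tensioner, a fixed aluminium box with clear front and back; origin under its middle, top face 97 mm up, 100 (x) x 150 mm (y). In it a steel star wheel, 80 mm across, 12 mm thick, axle along x, centred 50 mm above the origin, with 10 straight teeth 6 mm thick and 14 mm deep: tooth tips 7 mm and roots 21 mm below the top face.
- slot (a point): Centre of the access slot, at the top face of the tensioner; z up, y along the slot and the way the teeth must go, x across. Slot 42 mm long (y), 18 mm wide (x), in a cover 5 mm thick; one stroke can carry the wheel little more than a tooth. The wheel's axle is 47 mm below and 6 mm to +y of this point.
- pointer_tip (a point): Steel pointer, a bar 12 x 5 x 5 mm in a dark track on the tensioner's top, parallel to the slot and 29 mm on its +x side; the wheel drives it 15 mm along +y per tooth. Point: its centre; axes as the slot. Only to be seen: pushing it does nothing.
- mark (a point): The fixed mark: a pair of dark dashes on the cover, either side of the pointer's track; the point lies between them. In line means level with the dashes along the slot's y.
- foam: Foam insert, a fixed dark grey slab 250 (x) x 150 mm (y), 44 mm high, origin under its middle; a steel caliper fills a place on its +y side. The spoon's cutout on the -y side has the spoon's outline (handle part 118 x 28 mm, blade part 14 mm wide), 22 mm deep: the handle ends 2 mm proud of the foam.
- nest_center (a point): Where spoon_center is when the spoon is fully home in the cutout; x along it from handle end to blade end, z up. Springy foam lips pinch the handle: it does not drop in but is pressed, with some 3 to 6 N. Finger recesses run from 67 to 7 mm behind the centre, 40 mm to either side of the middle line and 38 mm down.
- nest_tip (a point): Where spoon_tip is when the spoon is fully home in the foam; 90 mm along x from nest_center.
- rover: Bystander: small plywood rover with four rubber wheels, 130 x 106 x 75 mm; origin on the table under its middle.
- glue: Bystander: upright bottle 130 mm high, 52 mm across; origin under its middle.
- driver: Bystander: screwdriver lying flat, 190 mm long along its x; origin under its middle.
- gear: Bystander: white printed gear lying flat, 70 mm across, 14 mm high; origin under its middle.
- bracket: Bystander: white printed angle bracket, 80 x 40 mm, 56 mm high; origin under its middle.

How it is judged:
By the outcome, as a careful person would: the job done as asked, in the order asked, and still so for the second after the job is handed in, with the robot touching nothing.
It also fails if it takes over 72 s, if anything falls off the work surface, if the arm or the gripper's body presses on something with over 40 N, if the wrist force passes 120 N, or if a joint passes its speed limit or range.

## Robot

A 6-joint arm with a two-finger parallel gripper is mounted at the origin on the work surface. World frame = base frame: x ahead of the robot, y to its left, z up, the work surface at z = 0. Lengths are in mm, angles in rad, forces in N, time in s.
With the tool pointing down it reaches from about 350 to 775 mm from the base axis. Payload 5.5 kg.
Tool frame: the origin (TCP) lies on the centre line of the jaws, within the pads' length; the fingertips stand 22 mm ahead of it and the grasp point (between the pads) lies 3 mm ahead of it; x points along the fingers, y is the direction in which the jaws open and shut, and the axes are right-handed (so a half turn about x gives the same grasp; the last joint's range is limited). The gripper opens to 85 mm and grips with 20 to 120 N. Pads are 22 mm wide; open, the fingers measure 114 mm over their backs; the gripper's body (76 mm by 85 mm) begins 54 mm behind the grasp point. The pads swing forward as they close: fully open they stand 13 mm farther back than shut.
Start: joints at [1.026, 0.313, 0.046, 1.304, 0, 1.431], TCP at [226.483, 528.562, 228.023] pointing down, gripper open.
Joint ranges: [-2.76, 2.76], [-0.86, 1.69], [-1.03, 1.26], [-2.2, 2.34], [-1.47, 1.5], [-3.14, 3.14]. Speed limits (rad/s): [2.57, 2.57, 3.14, 3.14, 3.14, 3.14].

## Interface

Orientations are given as a rotation vector (axis times angle).
In Python, from rig import observe, grab_frame, camera_info, finish_job gives the robot as it stands. The module is installed in compiled form; this text tells all that it offers.
- The arm moves only by the tool carry_out, never from a script. Its argument "commands" is a list of rows, each a list of 7 numbers: the turn, a rotation vector about the tool's x, y, z in rad, then the shift along the tool's x, y, z in mm, then the finger opening in mm, from 0 to 85.4. A call has 1 to 20 rows; each row shifts and turns the commanded pose from where the row before left it, along the tool's axes as they then stand; what a row does not reach is not made up. A row lasts 1/8 s, in which the tool goes at most 62.5 mm and 10.7 degrees, less where a joint would pass 70% of its speed; a pose out of reach is approached as far as the arm can. A call is refused whole if a number of a shift passes 62.5 or a number of a turn 0.188, either way. A call with a gripper value outside its range is refused whole. The fingers move at their own pace and stop on an object; "squeeze" is the grip in N (left out, the last holds). Time passes only in rows, so rows that do not move let the fingers close. It gives the time, the measured TCP pose, the force and the opening at its end, in the units of the state.
- observe(): the state, without advancing time (a new reading comes with each control period).
- grab_frame(name): name is "side" or "top" or "wrist"; returns the picture (480x640x3 uint8, blue, green, red); there is no depth.
- camera_info(name): a dict with "intrinsics" (3x3 intrinsics, pixels), "T" (4x4, takes a point from camera to world coordinates). Camera axes: x right, y down, z forward; pixel columns grow to the right and rows downward; lengths in mm; the calibration is good to about 2 mm. A picture is of the moment at which its call begins: read the wrist's pose just before it. camera_info takes no time and is no camera call; for the wrist camera it gives the pose at the moment of the call.
- finish_job(): hands the job in, once; it reports no verdict.
The state is a dict: "t": time; "qpos": joint angles; "dq": joint speeds; "joint_torque": joint torques, N m; "ee_pos": TCP position; "ee_rot": TCP orientation; "wrist_force": force on the tool from outside, world axes, zero at the start; "ft_torque": the same for the moment, N m; "opening": finger opening in mm.
Only numpy, scipy, OpenCV 4.12 (cv2) and the standard library are available. Lean on these libraries where they do the work, as an engineer would, in place of code of your own. Each camera call takes 0.05 s, during which the arm holds its last target. There are 200 camera calls.

## Working session

There is one attempt and no reset: what is moved stays moved. The work goes in short steps, Python scripts to look and compute and a tool call to move; the robot and the scene stay as the last step left them, time stands still between calls to the robot, and variables do not carry over. Pictures are saved under pics/ and viewed, about 8 in all and at most 12, crops included, and the job is handed in when it is done.

Besides the shell and the picture viewer there is one more tool, called after ">>>" as a command line: name --pt "numbers of a row" for each row, then --argument value for the rest. carry_out: Moves the arm, as the interface text tells. Its arguments: {"type":"object","properties":{"commands":{"type":"array","items":{"type":"array","items":{"type":"number"}}},"squeeze":{"type":"number"}},"required":["commands"]}

```bash
mkdir -p pics; python3 - <<'E'
from rig import *
import cv2,numpy as np
s=observe();print({k:np.round(v,3).tolist() for k,v in s.items()})
for n in("side","top","wrist"):
    c=camera_info(n);print(n,np.round(c["intrinsics"],1).tolist(),np.round(c["T"],3).tolist())
    cv2.imwrite(f"pics/{n}0.png",grab_frame(n))
E
```

```text
{'t': 0.0, 'qpos': [1.026, 0.314, 0.045, 1.304, -0.0, 1.431], 'dq': [-0.001, -0.0, 0.0, -0.0, -0.0, 0.0], 'joint_torque': [0.001, -48.063, 29.853, 0.019, -0.0, -0.0], 'ee_pos': [226.178, 528.058, 227.07], 'ee_rot': [0.316, 1.548, -0.319], 'wrist_force': [0.605, 0.546, 0.534], 'ft_torque': [0.0, -0.031, 0.05], 'opening': 85.567}
side [[442.7, 0.0, 317.9], [0.0, 442.7, 235.8], [0.0, 0.0, 1.0]] [[0.899, -0.292, 0.326, 336.616], [-0.437, -0.634, 0.638, -540.697], [0.021, -0.716, -0.698, 675.839], [0.0, 0.0, 0.0, 1.0]]
top [[541.6, 0.0, 319.7], [0.0, 541.6, 240.8], [0.0, 0.0, 1.0]] [[0.026, -0.989, 0.146, 434.422], [-1.0, -0.027, -0.003, -5.909], [0.007, -0.146, -0.989, 1232.575], [0.0, 0.0, 0.0, 1.0]]
wrist [[339.1, 0.0, 320.5], [0.0, 339.1, 243.0], [0.0, 0.0, 1.0]] [[0.393, 0.887, 0.241, 165.767], [0.92, -0.378, -0.105, 554.153], [-0.002, 0.263, -0.965, 373.266], [0.0, 0.0, 0.0, 1.0]]
```

View pics/top0.png

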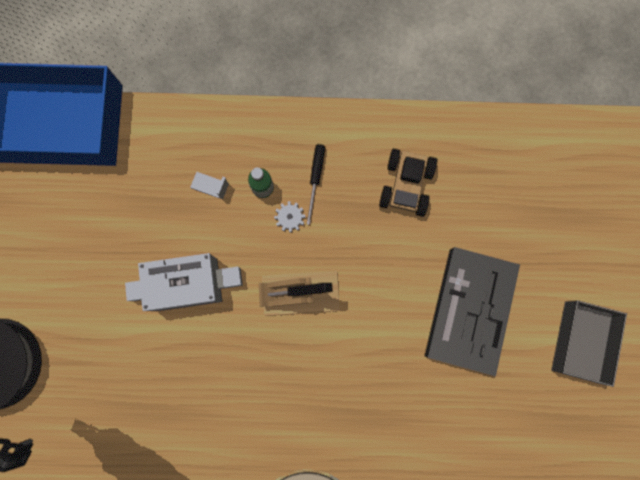

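View pics/side0.png

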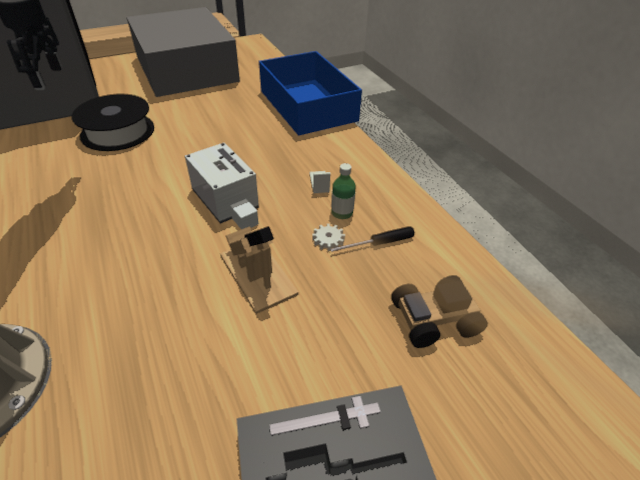

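The top view shows the tensioner at about (178,282), rest at (300,290) with the handle to the right (-y), and foam at (473,312). The side view agrees. I'll zoom in on those areas.

```bash
cat > h.py <<'E'
from rig import *
import cv2,numpy as np
from scipy.spatial.transform import Rotation as R
def ray(name,uv,z,T=None):
    c=camera_info(name);T=c["T"] if T is None else T
    T=np.array(T);d=T[:3,:3]@np.linalg.inv(c["intrinsics"])@np.array([uv[0],uv[1],1.])
    return T[:3,3]+d*(z-T[2,3])/d[2]
def proj(name,p,T=None):
    c=camera_info(name);T=np.array(c["T"] if T is None else T)
    q=c["intrinsics"]@(T[:3,:3].T@(np.array(p)-T[:3,3]));return q[:2]/q[2]
E
python3 - <<'E'
import cv2,numpy as np
a=cv2.imread('pics/top0.png')
A=cv2.resize(a[240:325,120:346],None,fx=3.5,fy=3.5,interpolation=cv2.INTER_CUBIC)
B=cv2.resize(a[240:385,420:530],None,fx=2,fy=2,interpolation=cv2.INTER_CUBIC)
o=np.zeros((600,800,3),np.uint8);o[:A.shape[0],:A.shape[1]]=A;o[300:300+B.shape[0],:B.shape[1]]=B
s=cv2.imread('pics/side0.png')
C=cv2.resize(s[135:315,180:305],None,fx=1.65,fy=1.65,interpolation=cv2.INTER_CUBIC);o[300:300+C.shape[0],230:230+C.shape[1]]=C
D=cv2.resize(s[380:480,230:440],None,fx=1.6,fy=1.6);o[300:300+D.shape[0],450:450+D.shape[1]]=D
cv2.imwrite('pics/z.png',o)
E
```

```text
(no output)
```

View pics/z.png

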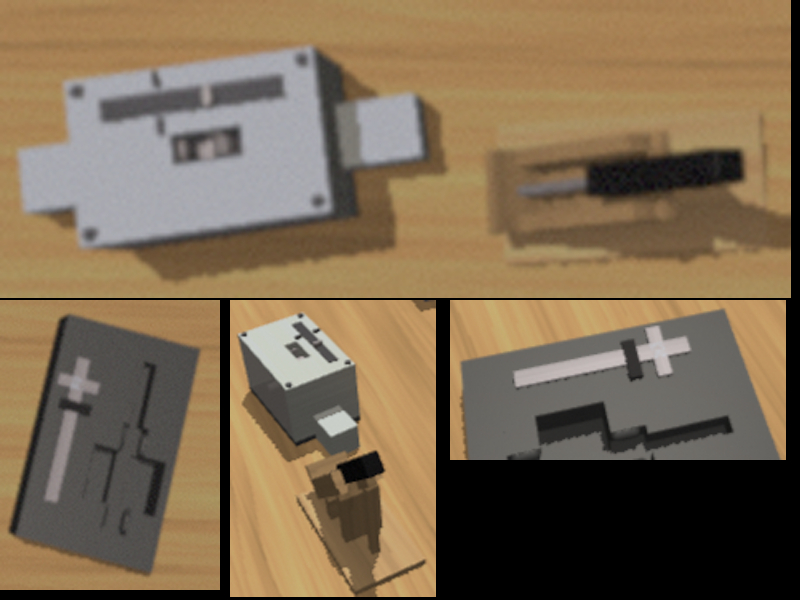

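The crop shows: slot centre at about (207,146), four screws averaging (197,146), pointer at (207,96) and mark at (157,100). So +y in the slot points image-left, which is world +y. The handle end is at (742,165) and the blade tip at (520,190). The cutout's blade end points up, world +x.

```bash
cat >> h.py <<'E'
def st(): s=observe();return np.array(s["ee_pos"]),R.from_rotvec(s["ee_rot"])
def to(p,Rt=None):
    "rotation vec (tool) then shift in the resulting tool frame"
    p0,R0=st();Rt=R0 if Rt is None else Rt
    print("turn",np.round((R0.inv()*Rt).as_rotvec(),3),"shift(after turn)",np.round(Rt.inv().apply(np.array(p)-p0),1),"shift(before)",np.round(R0.inv().apply(np.array(p)-p0),1))
E
python3 - <<'E'
from h import *
A=lambda u,v:(120+(u+.5)/3.5-.5,240+(v+.5)/3.5-.5)
B=lambda u,v:(420+u/2,240+(v-300)/2)
for n,p,z in [("s1",(77,91),97),("s2",(303,59),97),("s3",(318,201),97),("s4",(90,234),97),("slot",(207,146),97),("ptr",(207,95),99),("mark",(157,100),97),("hend",(742,165),160),("hfront",(590,178),95),("tip",(520,190),38),("rb1",(503,115),5),("rb4",(510,262),5),("rb2",(762,113),5)]:
    print(n,np.round(ray("top",A(*p),z),1))
for n,p in [("f1",(65,316)),("f2",(200,349)),("f3",(150,573)),("f4",(12,531)),("btop",(150,365)),("bh",(143,430)),("hand R top",(164,462)),("hand R bot",(155,515))]:
    print(n,np.round(ray("top",B(*p),44),1))
p,r=st();print(p,r.as_matrix().round(3))
c=camera_info("wrist");T=np.array(c["T"]);print("cam in tool",r.inv().apply(T[:3,3]-p).round(1),(r.inv().as_matrix()@T[:3,:3]).round(3))
E
```

```text
s1 [538.7 362.8  97. ]
s2 [561.7 228.6  97. ]
s3 [476.9 214.8  97. ]
s4 [453.8 348.8  97. ]
slot [507.8 282.9  97. ]
ptr [538.2 284.3  99. ]
mark [534.6 314.6  97. ]
hend [501.1 -35.4 160. ]
hfront [494.9  53.6  95. ]
tip [489.3 100.2  38. ]
rb1 [539. 116.   5.]
rb4 [444.7 107.7   5. ]
rb2 [544.8 -51.9   5. ]
f1 [ 601.3 -304.6   44. ]
f2 [ 568.5 -453.6   44. ]
f3 [ 325.6 -393.2   44. ]
f4 [ 366.  -245.2   44. ]
btop [ 549.3 -397.9   44. ]
bh [ 477.9 -388.7   44. ]
hand R top [ 443.8 -410.9   44. ]
hand R bot [ 386.9 -399.9   44. ]
[226.26476108 528.19362041 227.29338167] [[-0.001  0.394  0.919]
 [-0.001  0.919 -0.394]
 [-1.    -0.001 -0.   ]]
cam in tool [-1.461e+02 -1.000e-01 -6.590e+01] [[ 0.    -0.263  0.965]
 [ 1.     0.001  0.   ]
 [-0.001  0.965  0.263]]
```

View pics/wrist0.png

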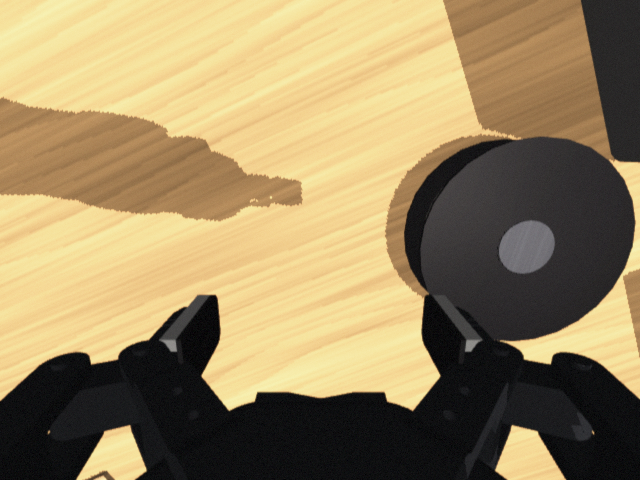

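The wrist view shows only the open fingers at about (200,330) and (445,330) and a spool, so the task objects are out of frame. I have poses good enough to set out, so I'll go to the pre-grasp pose.

>>> carry_out --pt "0 0 0 -8.6 -36.9 40.9 85" --pt "0 0 0 -8.6 -36.9 40.9 85" --pt "0 0 0 -8.6 -36.9 40.9 85" --pt "0 0 0 -8.6 -36.9 40.9 85" --pt "0 0 0 -8.6 -36.9 40.9 85" --pt "0 0 0 -8.6 -36.9 40.9 85" --pt "0 0 0 -8.6 -36.9 40.9 85" --pt "0 0 0 -8.6 -36.9 40.9 85" --pt "0 0 0 -8.6 -36.9 40.9 85" --pt "0 0 0 -8.6 -36.9 40.9 85" --pt "0 0 0 -8.6 -36.9 40.9 85" --pt "0 0 0 -8.6 -36.9 40.9 85" --pt "0.183 0 0 0 0 0 85" --pt "0.183 0 0 0 0 0 85" --pt "0.183 0 0 0 0 0 85" --pt "0.183 0 0 0 0 0 85" --pt "0.183 0 0 0 0 0 85" --pt "0.183 0 0 0 0 0 85"

```text
t: 2.4
ee_pos: [503.1, -71.7, 330.8]
ee_rot: [1.163, 1.239, -1.164]
wrist_force: [-0.7, -0.5, -1.2]
opening: 84.7
```

>>> carry_out --pt "0 0.157 0 0 0 0 85" --pt "0 0.157 0 0 0 0 85" --pt "0 0.157 0 0 0 0 85" --pt "0 0.157 0 0 0 0 85" --pt "0 0.157 0 0 0 0 85" --pt "0 0 0 0 0 0 85"

```text
t: 3.15
ee_pos: [503.1, -73.7, 327.7]
ee_rot: [1.696, 1.815, -0.706]
wrist_force: [-0.2, -0.5, -0.2]
opening: 85.2
```

```bash
cat >> h.py <<'E'
def cols(x,y): x=np.array(x,float);x/=np.linalg.norm(x);y=np.array(y,float);y-=x*(x@y);y/=np.linalg.norm(y);return R.from_matrix(np.c_[x,y,np.cross(x,y)])
s2=2**-.5
az=np.pi/2+.07                      # spoon heading on rest
C=np.array([495.3,36.5,98.])        # spoon centre on rest
def axes(az): 
    h=np.array([np.cos(az),np.sin(az),0]);xs=s2*h-s2*np.array([0,0,1]);zs=s2*h+s2*np.array([0,0,1]);return xs,np.cross(zs,xs),zs
def g1(az=az):xs,ys,zs=axes(az);return cols(xs,-ys)
def g2(az=az):xs,ys,zs=axes(az);return cols(-zs,ys)
E
python3 - <<'E'
from h import *
p,r=st();print(p.round(1),r.as_matrix().round(3),np.round(observe()["qpos"],2))
xs,ys,zs=axes(az)
to(C-50*xs-103*xs,g1())
E
```

```text
[503.1 -73.7 327.7] [[-0.051  0.998  0.041]
 [ 0.708  0.065 -0.704]
 [-0.705 -0.006 -0.709]] [-0.64  0.51  0.31  1.95  0.57  0.69]
turn [-0.008 -0.003  0.001] shift(after turn) [87.5 -0.1 84.3] shift(before) [87.2  0.7 84.6]
```

>>> carry_out --pt "0 0 0 22 0 21 85" --pt "0 0 0 22 0 21 85" --pt "0 0 0 22 0 21 85" --pt "0 0 0 21 0 21 85" --pt "0 0 0 0 0 0 85"

```text
t: 3.78
ee_pos: [502.6, -68.5, 210.0]
ee_rot: [1.688, 1.811, -0.702]
wrist_force: [-0.1, -0.3, 1.1]
opening: 85.1
```

```bash
python3 - <<'E'
from h import *
p,r=st();T=camera_info("wrist")["T"];f=grab_frame("wrist")
xs,ys,zs=axes(az);print(p.round(1),r.as_matrix().round(3))
for a in(-90,20):
  for y in(-10,10):
    q=proj("wrist",C+a*xs+y*ys+12*zs,T);print(a,y,q.round(0));cv2.circle(f,tuple(int(v) for v in q),3,(0,0,255),1)
q=proj("wrist",C+90*xs+6*zs,T);print(q);cv2.circle(f,tuple(int(v) for v in q),3,(0,0,255),1)
cv2.imwrite("pics/w1.png",f)
E
```

```text
[502.6 -68.5 210. ] [[-0.05   0.998  0.049]
 [ 0.704  0.07  -0.707]
 [-0.708 -0.001 -0.706]]
-90 -10 [336. 246.]
-90 10 [304. 245.]
20 -10 [331. 214.]
20 10 [310. 214.]
[320.35439352 208.1998895 ]
```

View pics/w1.png

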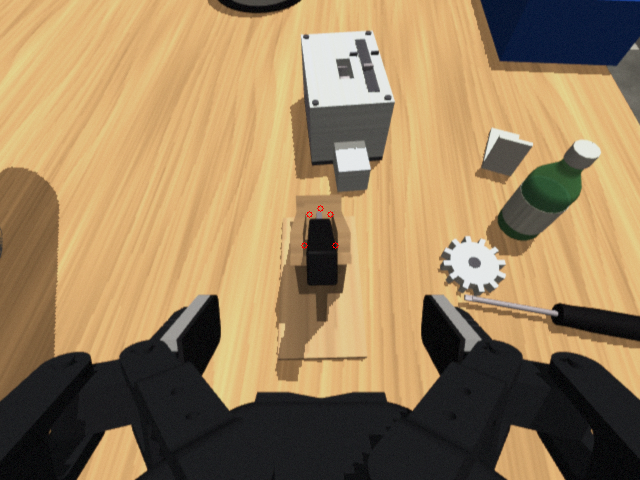

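The wrist view shows the handle's rear edge at about (306–337, 248), within 2 px of prediction. The slot is at (344,68). I'll advance and grip.

>>> carry_out --pt "0 0 0 0 1 5 85" --pt "0 0 0 20 0 0 70" --pt "0 0 0 20 0 0 60" --pt "0 0 0 20 0 0 50" --pt "0 0 0 20 0 0 50" --pt "0 0 0 20 0 0 50" --pt "0 0 0 0 0 0 50" --squeeze 100

```text
t: 4.7
ee_pos: [499.5, -2.1, 136.4]
ee_rot: [1.689, 1.811, -0.7]
wrist_force: [0.6, -0.3, 0.0]
opening: 50.0
```

>>> carry_out --pt "0 0 0 0 0 0 30" --pt "0 0 0 0 0 0 15" --pt "0 0 0 0 0 0 15" --pt "0 0 0 0 0 0 15" --pt "0 0 0 0 0 0 15"

```text
t: 5.32
ee_pos: [500.2, -3.7, 137.0]
ee_rot: [1.692, 1.808, -0.7]
wrist_force: [-0.3, -3.8, 6.2]
opening: 19.1
```

```bash
python3 - <<'E'
from h import *
p,r=st();xs,ys,zs=axes(az);print(p.round(1),r.as_matrix().round(3)); d=C-p;print("C in tool",r.inv().apply(d).round(1))
cv2.imwrite("pics/w2.png",grab_frame("wrist"))
E
```

```text
[500.2  -3.7 137. ] [[-0.046  0.998  0.048]
 [ 0.705  0.067 -0.706]
 [-0.708  0.002 -0.706]]
C in tool [56.2 -2.3 -1.1]
```

View pics/w2.png

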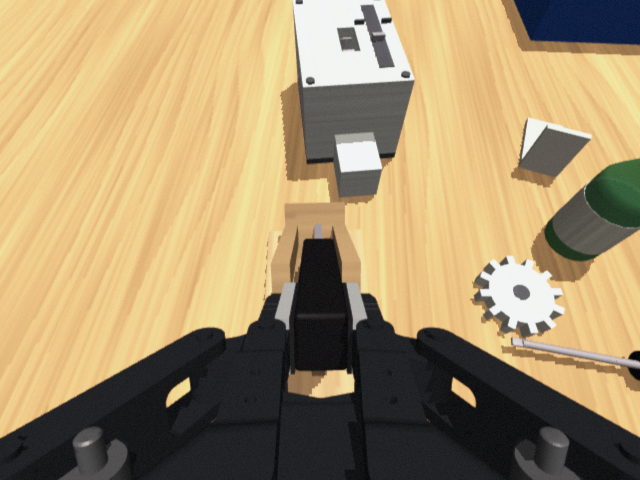

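The spoon is gripped with an opening of 19.1 mm. The handle's top face runs from v≈240 (front) to about 316 (rear) at u≈320. I'll lift it square off the rest, then turn it upright.

>>> carry_out --pt "0 0 0 0 0 -10 15" --pt "0 0 0 0 0 -20 15" --pt "0 0 0 0 0 -20 15" --pt "0 0 0 -15 0 -30 15" --pt "0 0 0 -25 0 -25 15" --pt "0 0 0 -25 0 -25 15" --pt "0 0 0 -25 0 -25 15" --pt "0 -0.157 0 0 0 0 15" --pt "0 -0.157 0 0 0 0 15" --pt "0 -0.157 0 0 0 0 15" --pt "0 -0.157 0 0 0 0 15" --pt "0 -0.157 0 0 0 0 15" --pt "0 0 0 0 0 0 15"

```text
t: 7.0
ee_pos: [495.4, 46.2, 310.0]
ee_rot: [1.156, 1.243, -1.154]
wrist_force: [-0.5, -0.3, -1.3]
opening: 19.0
```

```bash
python3 - <<'E'
from h import *
p,r=st();print(p.round(1),r.as_matrix().round(3))
T=np.array(camera_info("wrist")["T"])
f=grab_frame("wrist");cv2.imwrite("pics/w3.png",f)
for c in(50,53,56):
  P=lambda a,y,z:proj("wrist",p+r.apply([c+a,y,-z]),T).round(0)
  print(c,"front",P(20,10,12),P(20,-10,12),"rear",P(-90,0,12),P(-90,0,-12),"tip",P(90,0,6),P(90,0,-6))
# target: tool y along slot +y, pointing down
sl=np.array([508.8,282.8,97]);th=.17
Rt=cols([0,0,-1],[-np.sin(th),np.cos(th),0])
to(sl+[0,0,53+90+3+60],Rt)
g=f[150:480,200:440];cv2.imwrite("pics/w3c.png",cv2.resize(g,None,fx=1.8,fy=1.8))
E
```

```text
[495.4  46.2 310. ] [[ 0.001  0.997  0.073]
 [ 0.001  0.073 -0.997]
 [-1.     0.001 -0.001]]
50 front [335. 236.] [304. 236.] rear [319. 313.] [319. 374.] tip [320. 223.] [320. 236.]
53 front [335. 235.] [305. 235.] rear [319. 310.] [319. 369.] tip [320. 222.] [320. 235.]
56 front [334. 234.] [305. 234.] rear [319. 306.] [319. 364.] tip [320. 221.] [320. 235.]
turn [-1.669 -0.002 -0.002] shift(after turn) [  6.5 232.   53.2] shift(before) [   7.    30.2 -236.1]
```

View pics/w3c.png

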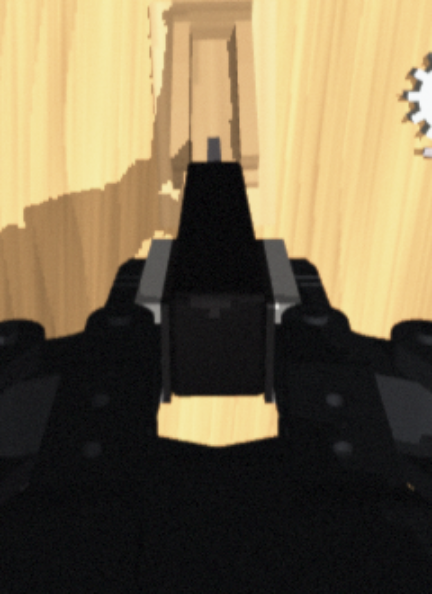

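The front edge is at v≈240, rear edges at 313 and 370, and tip at 226. Those imply the spoon centre is about 57 mm ahead of the TCP and about 3 mm towards tool +z. I'll go over the slot with the tip 20 mm above it and check.

>>> carry_out --pt "-0.1854 0 0 0 0 0 15" --pt "-0.1854 0 0 0 0 0 15" --pt "-0.1854 0 0 0 0 0 15" --pt "-0.1854 0 0 0 0 0 15" --pt "-0.1854 0 0 0 0 0 15" --pt "-0.1854 0 0 0 0 0 15" --pt "-0.1854 0 0 0 0 0 15" --pt "-0.1854 0 0 0 0 0 15" --pt "-0.1854 0 0 0 0 0 15" --pt "0 0 0 0 43.2 10 15" --pt "0 0 0 0 43.2 10 15" --pt "0 0 0 0 43.2 10 15" --pt "0 0 0 0 43.2 10 15" --pt "0 0 0 0 43.2 10.2 15" --pt "0 0 0 22 0 0 15" --pt "0 0 0 23 0 0 15" --pt "0 0 0 0 0 0 15"

```text
t: 9.18
ee_pos: [509.2, 263.2, 261.7]
ee_rot: [-0.129, 1.573, 0.129]
wrist_force: [0.1, 0.3, -1.1]
opening: 19.2
```

```bash
python3 - <<'E'
from h import *
from scipy.optimize import least_squares
p,r=st();print(p.round(1),r.as_matrix().round(3))
w=grab_frame("wrist");T=np.array(camera_info("wrist")["T"]);t=grab_frame("top");s=grab_frame("side")
cv2.imwrite("pics/w4.png",w);cv2.imwrite("pics/t4.png",t);cv2.imwrite("pics/s4.png",s)
obs=[((20,12),240.5),((-90,12),312.8),((-90,-12),370),((90,6),226)]
def res(v):
    c,dz,a=v;e=[]
    for (x,z),o in obs:
        q=[c+x*np.cos(a)-z*np.sin(a)*0,0,dz+x*np.sin(a)-z*np.cos(a)]
        e.append(proj("wrist",p+r.apply(q),T)[1]-o)
    return e
S=least_squares(res,[55,0,0]);print(S.x,S.fun);S=least_squares(lambda v:res([v[0],v[1],0]),[55,0]);print(S.x,S.fun)
ex=np.array([np.cos(.17),np.sin(.17),0]);ey=np.array([-ex[1],ex[0],0]);sl=np.array([508.8,282.8,97])
for n in("wrist","top","side"):print(n,[proj(n,sl+a*ey+b*ex).round(1).tolist() for a,b in((-21,-9),(-21,9),(21,-9),(21,9))],"tip",proj(n,p+r.apply([147.5,0,3])).round(1))
def crop(f,u,v,k,w,h):
    u,v=int(u),int(v);x0=max(0,u-w//2);y0=max(0,v-h//2);print("crop",x0,y0,k);return cv2.resize(f[y0:y0+h,x0:x0+w],(w*k,h*k),interpolation=cv2.INTER_CUBIC)
A=crop(w,320,215,3,130,100);B=crop(t,178,282,4,100,70);Cc=crop(s,*proj("side",sl),4,90,75)
o=np.zeros((600,800,3),np.uint8);o[:300,:390]=A;o[:280,395:795]=B;o[300:600,:360]=Cc;cv2.imwrite("pics/c4.png",o)
E
```

```text
[509.2 263.2 261.7] [[-0.006 -0.163  0.987]
 [-0.     0.987  0.163]
 [-1.     0.001 -0.006]]
[5.55438729e+01 5.13417680e+00 1.11704535e-02] [-0.92262775  0.38363089 -0.19676609  0.72562935]
[58.72702719  6.14991393] [-0.99530902  1.33298607 -0.80748278 -0.0467947 ]
wrist [[318.6, 214.7], [318.7, 233.4], [363.4, 214.5], [362.8, 233.2]] tip [320.5 227.2]
top [[189.3, 283.7], [188.4, 275.2], [169.3, 286.6], [168.4, 278.1]] tip [186.1 279.4]
side [[220.9, 170.8], [228.3, 168.1], [212.4, 161.6], [219.7, 159.1]] tip [222.9 162.8]
crop 255 165 3
crop 128 247 4
crop 175 127 4
```

View pics/c4.png

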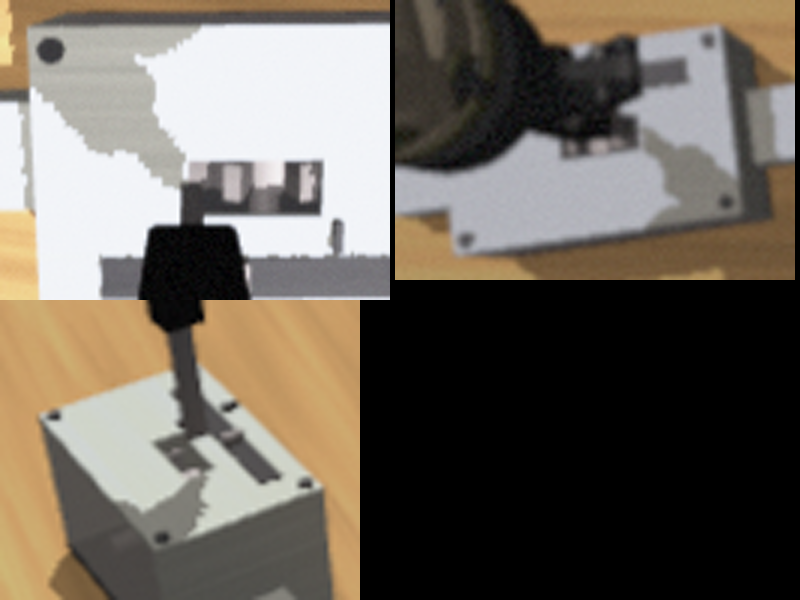

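In the wrist crop the slot spans u 316.7–362.3, v 219–236. The tip is at u≈319, v≈226, which is about centred in x and 19 mm behind centre in y. The teeth are at y≈-6.6 and +16, as predicted. I'll shift +4 in y and go in.

>>> carry_out --pt "0 0 0 0 4 -0.5 15" --pt "0 0 0 0 0 0 15" --pt "0 0 0 10 0 0 15" --pt "0 0 0 10 0 0 15" --pt "0 0 0 8 0 0 15" --pt "0 0 0 7 0 0 15" --pt "0 0 0 0 0 0 15"

```text
t: 10.2
ee_pos: [508.7, 268.3, 228.4]
ee_rot: [-0.13, 1.568, 0.13]
wrist_force: [0.1, -0.1, -1.8]
opening: 18.2
```

>>> carry_out --pt "0 0 0 0 4 0 15" --pt "0 0 0 0 4 0 15" --pt "0 0 0 0 4 0 15" --pt "0 0 0 0 4 0 15" --pt "0 0 0 0 4 0 15" --pt "0 0 0 0 4 0 15" --pt "0 0 0 0 0 0 15" --pt "0 0 0 0 0 0 15"

```text
t: 11.2
ee_pos: [505.2, 292.5, 229.1]
ee_rot: [-0.13, 1.567, 0.131]
wrist_force: [0.8, -1.3, -1.5]
opening: 19.0
```

```bash
python3 - <<'E'
from h import *
p,r=st();print(p.round(1),np.round(observe()["wrist_force"],1),r.as_matrix().round(3))
w=grab_frame("wrist");s=grab_frame("side")
cv2.imwrite("pics/w5.png",w);cv2.imwrite("pics/s5.png",s)
A=cv2.resize(w[150:280,240:440],(800,520),interpolation=cv2.INTER_CUBIC)
B=cv2.resize(s[135:185,185:260],(300,200),interpolation=cv2.INTER_CUBIC);A[320:520,500:800]=B
cv2.imwrite("pics/c5.png",A)
E
```

```text
[505.2 292.5 229.1] [ 0.8 -1.3 -1.5] [[-0.    -0.165  0.986]
 [ 0.001  0.986  0.165]
 [-1.     0.001  0.   ]]
```

View pics/c5.png

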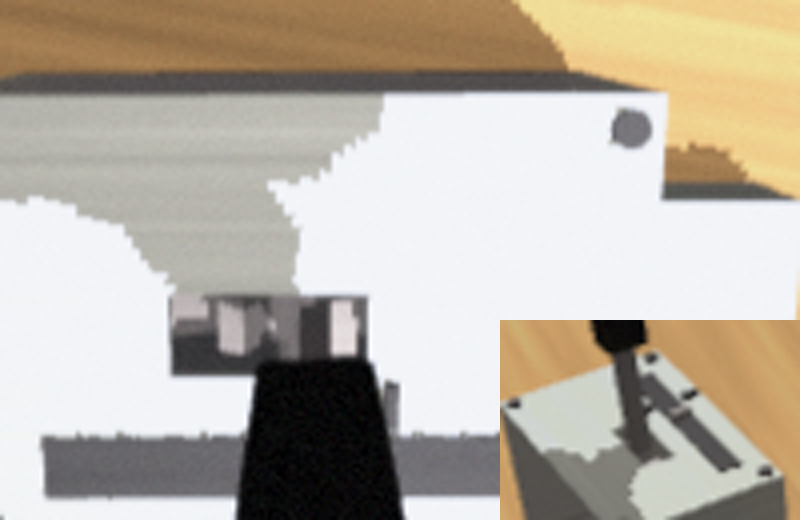

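The wrist crop shows the teeth at slot y≈-8 and +16, the same phase as before. The side inset shows the pointer short of the dashes by about one tooth. So one tooth is done. I'll withdraw and go back for the next, measuring the pointer numerically from the wrist image.

>>> carry_out --pt "0 0 0 0 -3 0 15" --pt "0 0 0 -12 0 0 15" --pt "0 0 0 -12 0 0 15" --pt "0 0 0 -12 0 0 15" --pt "0 0 0 0 -11 0 15" --pt "0 0 0 0 -11 0.5 15" --pt "0 0 0 0 0 0 15"

```text
t: 12.18
ee_pos: [509.8, 266.4, 264.8]
ee_rot: [-0.129, 1.568, 0.129]
wrist_force: [-0.4, -0.5, -1.6]
opening: 18.6
```

```bash
cat >> h.py <<'E'
ex=np.array([np.cos(.165),np.sin(.165),0]);ey=np.array([-ex[1],ex[0],0]);sl=np.array([508.8,282.8,97])
def prof(f,T,off,lo=-40,hi=60,z=97,dv=0):
    "grey along slot y at slot x=off"
    out=[]
    for y in range(lo,hi,2):
        u,v=proj("wrist",sl+off*ex+y*ey+[0,0,z-97],T);v+=dv
        out.append(int(cv2.getRectSubPix(cv2.cvtColor(f,cv2.COLOR_BGR2GRAY),(3,3),(float(u),float(v))).mean()))
    return out
E
python3 - <<'E'
from h import *
p,r=st();T=np.array(camera_info("wrist")["T"]);w=grab_frame("wrist");cv2.imwrite("pics/w6.png",w);np.save("pics/w6T.npy",T)
print(p.round(1),"tip rel slot",((p-sl)@ex).round(1),((p-sl)@ey).round(1))
for o in(0,16,20,23,26,29,32,35,38,42):print(o,prof(w,T,o,-20,54,dv=3.5))
E
```

```text
[509.8 266.4 264.8] tip rel slot -1.7 -16.4
0 [57, 55, 55, 73, 114, 132, 114, 74, 68, 96, 115, 118, 102, 77, 60, 92, 163, 158, 98, 102, 221, 244, 244, 243, 243, 243, 244, 244, 244, 244, 244, 244, 244, 244, 244, 244, 244]
16 [8, 6, 7, 8, 6, 6, 7, 11, 122, 241, 243, 241, 238, 242, 243, 240, 237, 239, 243, 243, 239, 193, 140, 193, 240, 237, 239, 242, 241, 238, 235, 236, 239, 239, 238, 236, 237]
20 [7, 6, 5, 6, 7, 6, 8, 7, 29, 103, 123, 119, 95, 103, 129, 129, 118, 118, 123, 124, 123, 116, 119, 123, 121, 118, 120, 127, 126, 124, 119, 120, 121, 122, 121, 119, 120]
23 [7, 6, 6, 6, 7, 9, 9, 9, 15, 78, 113, 111, 86, 164, 228, 207, 136, 116, 117, 116, 115, 117, 117, 115, 116, 117, 116, 116, 116, 117, 116, 115, 116, 116, 115, 114, 114]
26 [9, 9, 7, 6, 6, 8, 7, 7, 7, 55, 113, 112, 91, 164, 232, 212, 139, 116, 117, 116, 116, 117, 117, 118, 117, 118, 118, 118, 118, 118, 118, 117, 117, 117, 117, 116, 115]
29 [7, 7, 8, 8, 5, 7, 6, 7, 8, 35, 103, 118, 107, 165, 231, 214, 144, 119, 118, 118, 119, 120, 120, 120, 120, 120, 120, 120, 120, 120, 120, 120, 120, 118, 117, 118, 118]
32 [7, 8, 7, 7, 6, 7, 8, 8, 7, 25, 126, 172, 173, 203, 234, 227, 196, 184, 184, 184, 183, 179, 177, 183, 184, 184, 185, 185, 185, 185, 185, 185, 185, 185, 185, 184, 184]
35 [6, 6, 6, 8, 7, 6, 7, 8, 7, 19, 140, 240, 243, 243, 243, 243, 243, 243, 244, 243, 240, 187, 132, 184, 239, 244, 243, 243, 244, 243, 243, 243, 243, 243, 243, 243, 243]
38 [7, 8, 6, 8, 7, 7, 8, 9, 7, 10, 97, 231, 244, 244, 244, 244, 244, 244, 244, 243, 237, 175, 117, 176, 239, 244, 244, 244, 244, 244, 244, 243, 243, 243, 244, 244, 244]
42 [9, 8, 7, 6, 8, 6, 7, 7, 5, 5, 40, 186, 243, 244, 244, 244, 243, 243, 244, 244, 243, 201, 123, 174, 239, 244, 244, 244, 244, 244, 244, 244, 244, 244, 244, 244, 244]
```

The pointer is at y≈8.6 and the mark at y≈24.0, so 15.4 mm (1.03 teeth) is left. Second stroke, half a millimetre longer.

>>> carry_out --pt "0 0 0 0 1.5 -0.8 15" --pt "0 0 0 0 0 0 15" --pt "0 0 0 12 0 0 15" --pt "0 0 0 12 0 0 15" --pt "0 0 0 12 0 0 15" --pt "0 0 0 0 0 0 15"

```text
t: 12.98
ee_pos: [507.8, 268.6, 227.5]
ee_rot: [-0.131, 1.57, 0.13]
wrist_force: [0.4, 0.2, -0.6]
opening: 18.4
```

>>> carry_out --pt "0 0 0 0 4 0 15" --pt "0 0 0 0 4 0 15" --pt "0 0 0 0 4 0 15" --pt "0 0 0 0 4 0 15" --pt "0 0 0 0 4 0 15" --pt "0 0 0 0 4 0 15" --pt "0 0 0 0 1 0 15" --pt "0 0 0 0 0 0 15" --pt "0 0 0 0 0 0 15"

```text
t: 14.1
ee_pos: [504.7, 293.8, 229.2]
ee_rot: [-0.13, 1.567, 0.131]
wrist_force: [0.5, -1.0, -1.8]
opening: 18.8
```

```bash
python3 - <<'E'
from h import *
p,r=st()
print(p.round(1),"tip rel slot",((p-sl)@ex).round(1),((p-sl)@ey).round(1))
E
```

```text
[504.7 293.8 229.2] tip rel slot -2.3 11.5
```

>>> carry_out --pt "0 0 0 0 -4 0 15" --pt "0 0 0 -12 0 0 15" --pt "0 0 0 -12 0 0 15" --pt "0 0 0 -12 0 0 15" --pt "0 0 0 0 -11 0 15" --pt "0 0 0 0 -11 0 15" --pt "0 0 0 0 0 0 15"

```text
t: 14.98
ee_pos: [508.9, 266.7, 264.8]
ee_rot: [-0.129, 1.568, 0.129]
wrist_force: [0.2, 0.5, -2.3]
opening: 18.9
```

```bash
python3 - <<'E'
from h import *
p,r=st();T=np.array(camera_info("wrist")["T"]);w=grab_frame("wrist");cv2.imwrite("pics/w7.png",w)
print(p.round(1),"tip rel slot",((p-sl)@ex).round(1),((p-sl)@ey).round(1))
for o in(16,23,26,29,35,38):print(o,prof(w,T,o,10,42,dv=3.5))
def cen(o,inv):
    a=np.array(prof(w,T,o,14,38,dv=3.5),float);a=(a.max()-a) if inv else a-a.min();a[a<.1*a.max()]=0;return (a*np.arange(14,38,2)).sum()/a.sum()
print([round(cen(o,0),2) for o in(24,26,28)],[round(cen(o,1),2) for o in(15,16,36,38)])
E
```

```text
[508.9 266.7 264.8] tip rel slot -2.6 -15.9
16 [240, 238, 237, 239, 240, 236, 196, 132, 183, 233, 233, 236, 238, 240, 239, 238]
23 [115, 116, 116, 116, 114, 96, 169, 230, 207, 135, 116, 116, 116, 116, 116, 116]
26 [115, 115, 117, 117, 113, 83, 166, 234, 214, 140, 117, 117, 118, 118, 118, 117]
29 [119, 120, 120, 120, 113, 94, 172, 234, 217, 146, 121, 121, 120, 120, 120, 120]
35 [243, 243, 243, 243, 243, 242, 184, 118, 188, 242, 243, 243, 244, 244, 243, 243]
38 [244, 244, 243, 244, 244, 236, 174, 112, 175, 242, 244, 243, 243, 244, 244, 244]
[np.float64(25.03), np.float64(25.18), np.float64(25.2)] [np.float64(24.02), np.float64(24.12), np.float64(23.99), np.float64(23.99)]
```

Pointer centre is y≈24.2–24.6 against the mark at 24.0, so it's in line to about half a millimetre. Now I'll reverse the path back to the rest.

>>> carry_out --pt "0 0 0 -22 0 0 15" --pt "0 0 0 -23 0 0 15" --pt "0 0 0 0 -43 -10 15" --pt "0 0 0 0 -43 -10 15" --pt "0 0 0 0 -43 -10 15" --pt "0 0 0 0 -43 -10 15" --pt "0 0 0 0 -43 -10 15" --pt "0.1854 0 0 0 0 0 15" --pt "0.1854 0 0 0 0 0 15" --pt "0.1854 0 0 0 0 0 15" --pt "0.1854 0 0 0 0 0 15" --pt "0.1854 0 0 0 0 0 15" --pt "0.1854 0 0 0 0 0 15" --pt "0.1854 0 0 0 0 0 15" --pt "0.1854 0 0 0 0 0 15" --pt "0.1854 0 0 0 0 0 15" --pt "0 0 0 0 0 0 15"

```text
t: 17.15
ee_pos: [494.9, 47.7, 310.0]
ee_rot: [1.157, 1.242, -1.158]
wrist_force: [-0.1, -0.4, -1.4]
opening: 18.6
```

>>> carry_out --pt "0 0.157 0 0 0 0 15" --pt "0 0.157 0 0 0 0 15" --pt "0 0.157 0 0 0 0 15" --pt "0 0.157 0 0 0 0 15" --pt "0 0.157 0 0 0 0 15" --pt "0 0 0 0 0 0 15"

```text
t: 17.9
ee_pos: [495.1, 45.7, 307.5]
ee_rot: [1.693, 1.813, -0.704]
wrist_force: [0.0, 0.1, -1.9]
opening: 18.6
```

```bash
python3 - <<'E'
from h import *
Rt=R.from_matrix(cols([-.046,.705,-.708],[.998,.067,.002]).as_matrix())
p,r=st();print(p.round(1),r.as_matrix().round(3))
G=np.array([500.2,-3.7,137.0]);to(G,Rt);to(G-Rt.apply([6,0,60]),Rt)
E
```

```text
[495.1  45.7 307.5] [[-0.05   0.998  0.045]
 [ 0.706  0.067 -0.705]
 [-0.706 -0.004 -0.708]]
turn [-0.004 -0.003  0.004] shift(after turn) [ 85.7   1.4 155.6] shift(before) [ 85.2   2.4 155.8]
turn [-0.004 -0.003  0.004] shift(after turn) [79.7  1.4 95.6] shift(before) [79.4  2.1 95.8]
```

>>> carry_out --pt "0 0 0 20 0.5 24 15" --pt "0 0 0 20 0.5 24 15" --pt "0 0 0 20 0.5 24 15" --pt "0 0 0 20 0.5 24 15" --pt "0 0 0 0 0 0 15" --pt "0 0 0 0 0 0 15"

```text
t: 18.65
ee_pos: [498.3, 36.8, 187.3]
ee_rot: [1.689, 1.809, -0.699]
wrist_force: [1.8, -0.4, -1.8]
opening: 18.7
```

```bash
python3 - <<'E'
from h import *
Rt=R.from_matrix(cols([-.046,.705,-.708],[.998,.067,.002]).as_matrix())
p,r=st();print(p.round(1))
G=np.array([500.2,-3.7,137.0]);to(G,Rt)
E
```

```text
[498.3  36.8 187.3]
turn [0.002 0.001 0.001] shift(after turn) [ 7.  -0.9 64.3] shift(before) [ 7.  -1.1 64.2]
```

>>> carry_out --pt "0 0 0 2 -1 20 15" --pt "0 0 0 2 0 20 15" --pt "0 0 0 1 0 14 15" --pt "0 0 0 0 0 6 15" --pt "0 0 0 0 0 0 15" --pt "0 0 0 0 0 0 15"

```text
t: 19.4
ee_pos: [499.5, -2.3, 140.1]
ee_rot: [1.691, 1.81, -0.701]
wrist_force: [0.7, 0.4, -1.6]
opening: 18.7
```

```bash
python3 - <<'E'
from h import *
Rt=R.from_matrix(cols([-.046,.705,-.708],[.998,.067,.002]).as_matrix())
p,r=st();print(p.round(1))
G=np.array([500.2,-3.7,137.0]);to(G,Rt)
E
```

```text
[499.5  -2.3 140.1]
turn [-0.001 -0.001  0.002] shift(after turn) [1.2 0.6 3.2] shift(before) [1.2 0.6 3.2]
```

>>> carry_out --pt "0 0 0 0 0 1.5 15" --pt "0 0 0 0 0 1.2 15" --pt "0 0 0 0.6 0 0 15" --pt "0 0 0 0 0 0 15" --pt "0 0 0 0 0 0 15"

```text
t: 20.02
ee_pos: [499.6, -3.7, 137.8]
ee_rot: [1.692, 1.81, -0.7]
wrist_force: [0.2, 0.4, 1.9]
opening: 18.5
```

Light contact on the rest. I'll release and back off along the handle.

>>> carry_out --pt "0 0 0 0 0 0 24" --pt "0 0 0 0 0 0 32" --pt "0 0 0 0 0 0 50" --pt "0 0 0 0 0 0 50" --pt "0 0 0 -20 0 0 60" --pt "0 0 0 -40 0 0 85" --pt "0 0 0 -40 0 0 85" --pt "0 0 0 0 0 0 85"

```text
t: 21.02
ee_pos: [505.5, -76.7, 209.4]
ee_rot: [1.692, 1.805, -0.701]
wrist_force: [0.4, -0.3, -0.4]
opening: 84.7
```

```bash
python3 - <<'E'
from h import *
p,r=st();T=np.array(camera_info("wrist")["T"]);f=grab_frame("wrist");t=grab_frame("top");a=cv2.imread("pics/w1.png");t0=cv2.imread("pics/top0.png");cv2.imwrite("pics/w8.png",f);cv2.imwrite("pics/t8.png",t)
print(p.round(1),r.as_matrix().round(3))
xs,ys,zs=axes(az)
for q in(-90,20):print([proj("wrist",C+q*xs+y*ys+12*zs,T).round(0).tolist() for y in(10,-10)])
o=np.zeros((600,800,3),np.uint8)
o[:300,:400]=cv2.resize(f[190:340,220:420],(400,300));o[:300,400:]=cv2.resize(a[190:340,220:420],(400,300))
o[300:580,:400]=cv2.resize(t[260:330,250:350],(400,280),interpolation=2);o[300:580,400:]=cv2.resize(t0[260:330,250:350],(400,280),interpolation=2)
cv2.imwrite("pics/c8.png",o)
E
```

```text
[505.5 -76.7 209.4] [[-0.044  0.998  0.049]
 [ 0.704  0.066 -0.707]
 [-0.709  0.003 -0.705]]
[[300.0, 234.0], [331.0, 234.0]]
[[306.0, 206.0], [327.0, 206.0]]
```

View pics/c8.png

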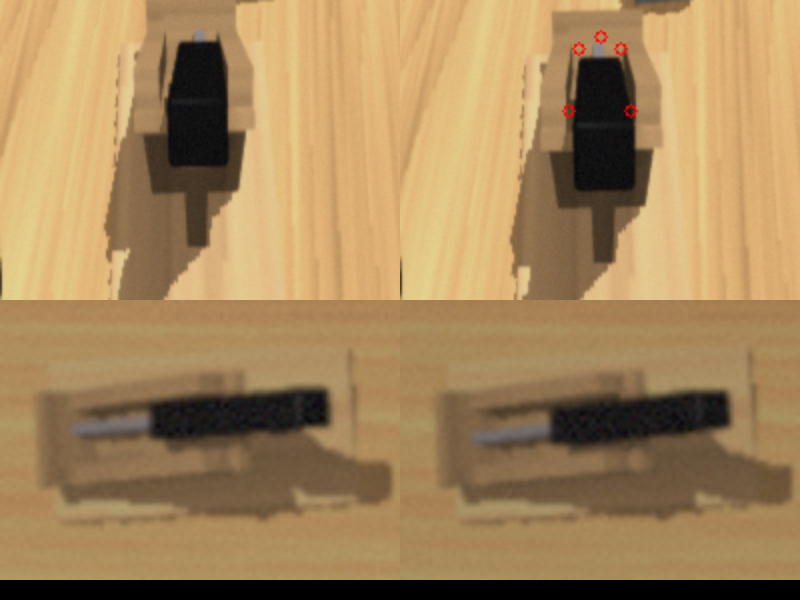

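The spoon lies in the channel as at the start: the handle end is within 1 px in both views and the tip is at the stop. It's home. Now I'll turn the tool for the grip across the handle.

>>> carry_out --pt "0 0 0 -18.5 -1 -24.5 85" --pt "0 0 0 -18.5 -1 -24.5 85" --pt "0 0 0 -18.5 -1 -24.5 85" --pt "0 0 0 -18.5 -1 -24.5 85" --pt "0 -0.157 0 0 0 0 85" --pt "0 -0.157 0 0 0 0 85" --pt "0 -0.157 0 0 0 0 85" --pt "0 -0.157 0 0 0 0 85" --pt "0 -0.157 0 0 0 0 85" --pt "-0.185 0 0 0 0 0 85" --pt "-0.185 0 0 0 0 0 85" --pt "-0.185 0 0 0 0 0 85" --pt "-0.185 0 0 0 0 0 85" --pt "-0.185 0 0 0 0 0 85" --pt "-0.185 0 0 0 0 0 85" --pt "-0.185 0 0 0 0 0 85" --pt "-0.185 0 0 0 0 0 85"

```text
t: 23.25
ee_pos: [498.4, -56.5, 328.3]
ee_rot: [0.013, 1.573, -0.011]
wrist_force: [1.3, 0.1, 0.3]
opening: 84.9
```

>>> carry_out --pt "-0.185 0 0 0 0 0 60" --pt "-0.185 0 0 0 0 0 60" --pt "-0.185 0 0 0 0 0 60" --pt "-0.185 0 0 0 0 0 60" --pt "-0.185 0 0 0 0 0 60" --pt "-0.185 0 0 0 0 0 60" --pt "-0.185 0 0 0 0 0 60" --pt "-0.185 0 0 0 0 0 60" --pt "-0.185 0 0 0 0 0 60" --pt "0 0 0 0 0 45 60" --pt "0 0 0 0 0 45 60" --pt "0 0 0 0 0 45 60" --pt "0 0.157 0 0 0 0 60" --pt "0 0.157 0 0 0 0 60" --pt "0 0.157 0 0 0 0 60" --pt "0 0.157 0 0 0 0 60" --pt "0 0.157 0 0 0 0 60" --pt "0 0 0 0 0 0 60"

```text
t: 25.5
ee_pos: [488.2, 79.0, 326.0]
ee_rot: [-1.836, 1.707, 0.767]
wrist_force: [-1.0, -0.3, -0.9]
opening: 60.1
```

```bash
python3 - <<'E'
from h import *
C=np.array([497.6,36.6,98.])
p,r=st();print(p.round(1),r.as_matrix().round(3),np.round(observe()["qpos"],2))
xs,ys,zs=axes(az);P=C-37*xs+3*zs;to(P+90*zs,g2());to(P,g2())
E
```

```text
[488.2  79.  326. ] [[ 0.048 -0.997 -0.059]
 [-0.706 -0.076  0.704]
 [-0.706  0.008 -0.708]] [ 0.41  0.37  0.12  1.65 -0.73 -1.11]
turn [ 0.01  -0.001 -0.002] shift(after turn) [98.6 -6.4 93.8] shift(before) [98.5 -7.5 93.8]
turn [ 0.01  -0.001 -0.002] shift(after turn) [188.6  -6.4  93.8] shift(before) [188.5  -7.6  93.9]
```

>>> carry_out --pt "0 0 0 20 -1.5 19 60" --pt "0 0 0 20 -1.5 19 60" --pt "0 0 0 20 -1.5 19 60" --pt "0 0 0 19 -1.5 18 60" --pt "0 0 0 19 -1 18 60" --pt "0 0 0 0 0 0 60"

```text
t: 26.25
ee_pos: [495.6, 73.2, 193.6]
ee_rot: [-1.829, 1.706, 0.762]
wrist_force: [-0.2, -0.4, -0.2]
opening: 59.8
```

```bash
python3 - <<'E'
from h import *
C=np.array([497.6,36.6,98.])
p,r=st();print(p.round(1));T=np.array(camera_info("wrist")["T"]);f=grab_frame("wrist")
xs,ys,zs=axes(az);P=C-37*xs+3*zs;to(P,g2())
for q in(-90,20):
  for y in(10,-10):
    u=proj("wrist",C+q*xs+y*ys+12*zs,T);print(q,y,u.round(0));cv2.circle(f,tuple(int(v) for v in u),3,(0,0,255),1)
cv2.imwrite("pics/w9.png",f)
g=cv2.cvtColor(f,cv2.COLOR_BGR2GRAY)
for v in range(100,300,15):print(v,[int(g[v,u]) for u in range(270,372,5)])
E
```

```text
[495.6  73.2 193.6]
turn [0.001 0.001 0.   ] shift(after turn) [91.6  1.3  5.5] shift(before) [91.6  1.3  5.4]
-90 10 [338. 180.]
-90 -10 [307. 180.]
20 10 [335. 329.]
20 -10 [308. 329.]
100 [38, 39, 39, 38, 41, 36, 40, 36, 39, 41, 41, 38, 41, 37, 36, 38, 38, 42, 33, 36, 38]
115 [216, 218, 201, 211, 207, 214, 224, 213, 214, 217, 213, 205, 133, 48, 38, 40, 40, 37, 41, 40, 38]
130 [221, 212, 201, 216, 206, 217, 218, 218, 222, 217, 219, 224, 221, 227, 225, 224, 217, 219, 220, 202, 209]
145 [222, 200, 212, 207, 218, 224, 218, 216, 213, 215, 221, 220, 221, 227, 227, 218, 217, 218, 221, 204, 208]
160 [196, 209, 211, 209, 219, 219, 217, 212, 218, 219, 220, 223, 221, 225, 227, 216, 216, 220, 223, 207, 210]
175 [203, 209, 202, 221, 213, 223, 219, 208, 27, 30, 27, 27, 30, 34, 216, 219, 214, 221, 221, 211, 211]
190 [211, 207, 209, 221, 213, 221, 207, 213, 21, 29, 30, 32, 27, 31, 215, 221, 216, 219, 221, 212, 212]
205 [210, 202, 220, 215, 221, 222, 211, 217, 24, 26, 31, 31, 28, 28, 212, 218, 215, 218, 216, 216, 213]
220 [208, 210, 222, 212, 224, 207, 218, 221, 25, 30, 28, 27, 27, 23, 213, 217, 214, 218, 217, 217, 212]
235 [206, 215, 221, 220, 224, 211, 218, 217, 22, 26, 33, 29, 25, 22, 216, 192, 214, 216, 217, 219, 212]
250 [207, 219, 211, 221, 218, 224, 226, 222, 24, 28, 27, 26, 31, 26, 131, 138, 136, 140, 215, 221, 212]
265 [213, 224, 215, 222, 217, 207, 203, 183, 25, 26, 28, 25, 26, 20, 114, 187, 192, 196, 225, 220, 212]
280 [215, 214, 222, 223, 207, 197, 197, 138, 27, 26, 27, 29, 24, 31, 112, 122, 199, 198, 173, 136, 214]
295 [225, 211, 224, 224, 217, 198, 201, 178, 23, 26, 21, 24, 28, 45, 187, 118, 197, 199, 165, 132, 182]
```

Handle edges are at u≈308–337, exactly as predicted. Going down onto the handle.

>>> carry_out --pt "0 0 0 0 1.2 5 60" --pt "0 0 0 20 0 0 60" --pt "0 0 0 20 0 0 50" --pt "0 0 0 20 0 0 50" --pt "0 0 0 15 0 0 50" --pt "0 0 0 10 0 0 50" --pt "0 0 0 5 0 0 50" --pt "0 0 0 0 0 0 50"

```text
t: 27.3
ee_pos: [500.0, 14.0, 127.8]
ee_rot: [-1.83, 1.704, 0.758]
wrist_force: [0.4, 0.1, -0.0]
opening: 50.0
```

>>> carry_out --pt "0 0 0 0 0 0 30" --pt "0 0 0 0 0 0 14" --pt "0 0 0 0 0 0 14" --pt "0 0 0 0 0 0 14" --pt "0 0 0 0 0 0 14"

```text
t: 27.92
ee_pos: [500.2, 14.3, 128.0]
ee_rot: [-1.831, 1.703, 0.758]
wrist_force: [-1.5, 5.4, 5.4]
opening: 15.0
```

```bash
python3 - <<'E'
from h import *
C=np.array([497.6,36.6,98.])
p,r=st();print(p.round(1),"C in tool",r.inv().apply(C-p).round(1), "az",np.degrees(np.arctan2(*r.as_matrix()[:2,2][::-1])).round(2))
E
```

```text
[500.2  14.3 128. ] C in tool [ 5.4  1.  37.1] az 94.08
```

>>> carry_out --pt "0 0 0 0 0 0 10" --pt "0 0 0 0 0 0 10"

```text
t: 28.18
ee_pos: [500.2, 14.4, 128.2]
ee_rot: [-1.831, 1.703, 0.758]
wrist_force: [-2.0, 5.9, 6.2]
opening: 12.4
```

```bash
python3 - <<'E'
from h import *
f=grab_frame("wrist");s=grab_frame("side");cv2.imwrite("pics/w10.png",f)
o=np.zeros((480,800,3),np.uint8);o[:480,:400]=cv2.resize(f[180:480,195:445],(400,480));o[:480,400:]=cv2.resize(s[200:320,205:305],(400,480),interpolation=2)
cv2.imwrite("pics/c10.png",o);print(observe()["opening"])
E
```

```text
12.430812957978688
```

View pics/c10.png

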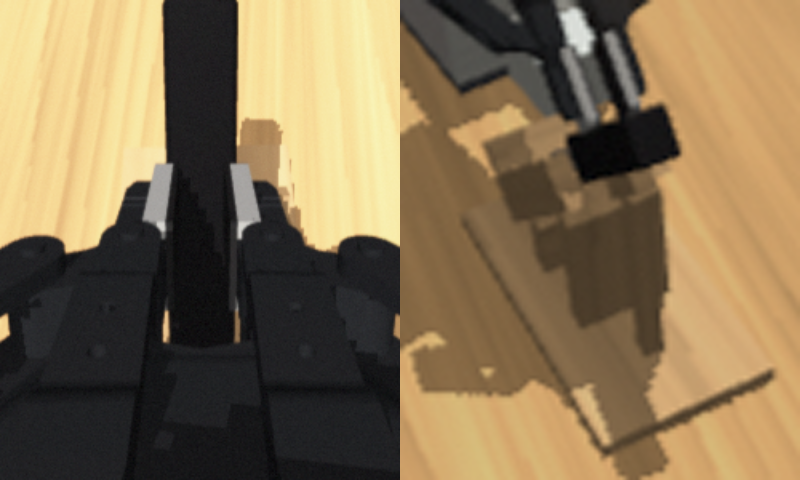

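The view shows the pads on both sides of the handle, but the opening reading keeps falling (12 mm on a 20 mm handle), so the hold is too near the fingertips. I'll reopen, go 5 mm deeper and regrip gently.

>>> carry_out --pt "0 0 0 0 0 0 40" --pt "0 0 0 0 0 0 40" --pt "0 0 0 2.5 1 0 40" --pt "0 0 0 2.5 0 0 40" --pt "0 0 0 0 0 0 40" --squeeze 50

```text
t: 28.9
ee_pos: [499.0, 10.0, 123.8]
ee_rot: [-1.83, 1.705, 0.759]
wrist_force: [0.3, -0.4, -0.5]
opening: 40.2
```

>>> carry_out --pt "0 0 0 0 0 0 26" --pt "0 0 0 0 0 0 15" --pt "0 0 0 0 0 0 15" --pt "0 0 0 0 0 0 15" --pt "0 0 0 0 0 0 15"

```text
t: 29.52
ee_pos: [499.3, 10.5, 124.2]
ee_rot: [-1.831, 1.704, 0.759]
wrist_force: [-0.5, 1.9, 2.2]
opening: 18.3
```

>>> carry_out --pt "0 0 0 0 0 0 14" --pt "0 0 0 0 0 0 14" --pt "0 0 0 0 0 0 14" --squeeze 80

```text
t: 29.9
ee_pos: [499.4, 10.5, 124.3]
ee_rot: [-1.831, 1.704, 0.758]
wrist_force: [-1.3, 5.5, 5.7]
opening: 17.0
```

```bash
python3 - <<'E'
from h import *
C=np.array([497.6,36.6,98.]);p,r=st();print(observe()["opening"],p.round(1),r.inv().apply(C-p).round(1))
E
```

```text
16.95174859804928 [499.4  10.5 124.3] [ 0.2 -0.1 37.1]
```

>>> carry_out --pt "0 0 0 0 0 0 14" --pt "0 0 0 -10 0 0 14" --pt "0 0 0 -20 0 0 14" --pt "0 0 0 -20 0 0 14" --pt "0 0 0 -30 0 0 14" --pt "0 0 0 -30 0 20 14" --pt "0 0 0 -30 0 -20 14" --pt "0 0 0 -20 0 -20 14" --pt "0 0 0 -20 0 -20 14" --pt "0 0 0 0 0 0 14" --squeeze 60

```text
t: 31.15
ee_pos: [492.8, 109.5, 281.1]
ee_rot: [-1.83, 1.701, 0.757]
wrist_force: [0.2, -0.1, -1.6]
opening: 17.4
```

```bash
python3 - <<'E'
from h import *
p,r=st();T=np.array(camera_info("wrist")["T"]);f=grab_frame("wrist");cv2.imwrite("pics/w11.png",f);s=grab_frame("side");cv2.imwrite("pics/s11.png",s)
print(p.round(1),r.as_matrix().round(3))
g=cv2.cvtColor(f,cv2.COLOR_BGR2GRAY)
for v in range(140,470,12):
    row=g[v,250:390]<80; i=np.flatnonzero(row); print(v,(i.min()+250,i.max()+250,len(i)) if len(i) else None,end="; ")
for c in(0,3):
  for a in(-90,):
    print(c,[proj("wrist",p+r.apply([c-z,y,37+a]),T).round(0).tolist() for z in(12,-12) for y in(-10,10)])
print("side tip pred",proj("side",p+r.apply([0,0,127])).round(0),"handle end",proj("side",p+r.apply([0,0,-53])).round(0))
E
```

```text
[492.8 109.5 281.1] [[ 0.053 -0.997 -0.048]
 [-0.704 -0.071  0.707]
 [-0.708 -0.003 -0.706]]
140 (np.int64(325), np.int64(389), 65); 152 (np.int64(378), np.int64(389), 12); 164 None; 176 (np.int64(302), np.int64(336), 35); 188 (np.int64(297), np.int64(344), 48); 200 (np.int64(297), np.int64(344), 48); 212 (np.int64(297), np.int64(344), 48); 224 (np.int64(298), np.int64(343), 46); 236 (np.int64(298), np.int64(343), 46); 248 (np.int64(298), np.int64(343), 46); 260 (np.int64(298), np.int64(343), 46); 272 (np.int64(298), np.int64(343), 46); 284 (np.int64(298), np.int64(343), 46); 296 (np.int64(271), np.int64(370), 72); 308 (np.int64(265), np.int64(376), 83); 320 (np.int64(261), np.int64(381), 102); 332 (np.int64(250), np.int64(389), 140); 344 (np.int64(250), np.int64(389), 140); 356 (np.int64(250), np.int64(389), 140); 368 (np.int64(250), np.int64(389), 134); 380 (np.int64(250), np.int64(389), 118); 392 (np.int64(250), np.int64(389), 118); 404 (np.int64(250), np.int64(389), 140); 416 (np.int64(250), np.int64(389), 140); 428 (np.int64(250), np.int64(389), 140); 440 (np.int64(250), np.int64(389), 140); 452 (np.int64(250), np.int64(389), 140); 464 (np.int64(250), np.int64(389), 140); 0 [[297.0, 187.0], [348.0, 187.0], [300.0, 182.0], [344.0, 182.0]]
3 [[297.0, 187.0], [347.0, 187.0], [301.0, 181.0], [343.0, 181.0]]
side tip pred [215. 150.] handle end [233. 121.]
```

The held width (48 px) says the spoon sits about 5–6 mm ahead of the TCP, so the regrip was right, and it has been lifted level across the tool. Next I'll turn it level and fly to the foam for one close look.

>>> carry_out --pt "0 -0.157 0 0 0 0 14" --pt "0 -0.157 0 0 0 0 14" --pt "0 -0.157 0 0 0 0 14" --pt "0 -0.157 0 0 0 0 14" --pt "0 -0.157 0 0 0 0 14" --pt "0.1717 0 0 0 0 0 14" --pt "0.1717 0 0 0 0 0 14" --pt "0.1717 0 0 0 0 0 14" --pt "0.1717 0 0 0 0 0 14" --pt "0.1717 0 0 0 0 0 14" --pt "0.1717 0 0 0 0 0 14" --pt "0.1717 0 0 0 0 0 14" --pt "0.1717 0 0 0 0 0 14" --pt "0.1717 0 0 0 0 0 14" --pt "0.1717 0 0 0 0 0 14" --pt "0.1717 0 0 0 0 0 14"

```text
t: 33.25
ee_pos: [491.2, 108.8, 277.6]
ee_rot: [0.198, 1.565, -0.199]
wrist_force: [-0.0, 0.1, -1.7]
opening: 17.3
```

>>> carry_out --pt "0 0 0 6 -46 12.2 14" --pt "0 0 0 6 -46 12.2 14" --pt "0 0 0 6 -46 12.2 14" --pt "0 0 0 6 -46 12.2 14" --pt "0 0 0 6 -46 12.2 14" --pt "0 0 0 6 -46 12.2 14" --pt "0 0 0 6 -46 12.2 14" --pt "0 0 0 6 -46 12.2 14" --pt "0 0 0 0 0 0 14" --pt "0 0 0 0 0 0 14"

```text
t: 34.5
ee_pos: [496.0, -271.1, 230.0]
ee_rot: [0.196, 1.565, -0.193]
wrist_force: [0.5, 0.2, -2.0]
opening: 17.1
```

```bash
cat >> h.py <<'E'
fa=-.246;hx=np.array([np.cos(fa),np.sin(fa),0]);hy=np.array([-hx[1],hx[0],0])
N=np.array([461,-375.6,34.])
E
python3 - <<'E'
from h import *
p,r=st();T=np.array(camera_info("wrist")["T"]);np.save("pics/T12.npy",T)
f=grab_frame("wrist");cv2.imwrite("pics/w12.png",f);cv2.imwrite("pics/t12.png",grab_frame("top"));cv2.imwrite("pics/s12.png",grab_frame("side"))
print(p.round(1),r.as_matrix().round(3))
for a,b in((-94,14),(-94,-14),(-67,-40),(-7,-40),(-7,40),(-67,40),(24,14),(24,-14),(24,7),(24,-7),(94,7),(94,-7)):
    print(a,b,proj("wrist",N+a*hx+b*hy+[0,0,10],T).round(0))
cl=cv2.createCLAHE(4,(4,4)).apply(cv2.cvtColor(f,cv2.COLOR_BGR2GRAY))
o=np.vstack([cl])[60:480,0:400];o=cv2.resize(o,(571,600));o=cv2.cvtColor(o,8)
cv2.imwrite("pics/c12.png",o)
E
```

```text
[ 496.  -271.1  230. ] [[-0.003  0.245  0.97 ]
 [ 0.002  0.97  -0.245]
 [-1.     0.002 -0.003]]
-94 14 [216. 110.]
-94 -14 [185. 110.]
-67 -40 [161. 140.]
-7 -40 [168. 204.]
-7 40 [249. 204.]
-67 40 [246. 140.]
24 14 [225. 235.]
24 -14 [197. 235.]
24 7 [218. 235.]
24 -7 [204. 235.]
94 7 [223. 299.]
94 -7 [210. 299.]
```

View pics/c12.png

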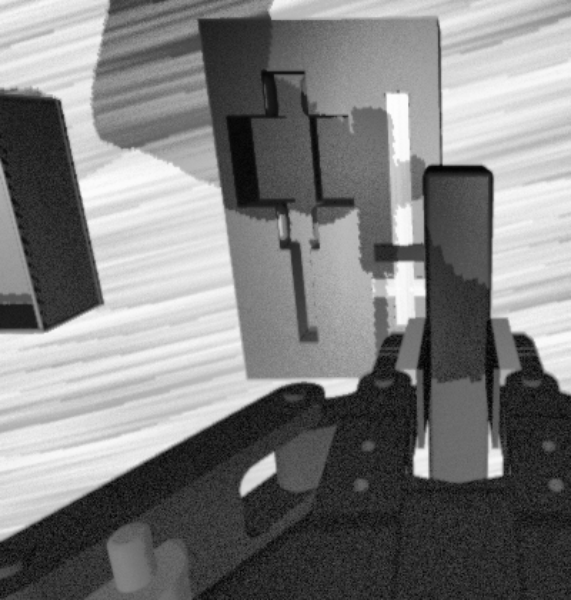

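The last view gives the cutout corners: rear end (183–213, 110), recesses (160,141) to (248,204), blade end (209–223, 299). All are within 2 px of my nest estimate. Moving over it and down to just above the foam.

>>> carry_out --pt "-0.008 0 0 0 -37 -15 14" --pt "0 0 0 0 -37 -15 14" --pt "0 0 0 0 -37 -15 14" --pt "0 0 0 40 0 0 14" --pt "0 0 0 40 0 0 14" --pt "0 0 0 40 0 0 14" --pt "0 0 0 30 0 0 14" --pt "0 0 0 0 0 0 14" --pt "0 0 0 0 0 0 14"

```text
t: 35.78
ee_pos: [427.7, -368.8, 83.1]
ee_rot: [0.186, 1.561, -0.187]
wrist_force: [0.2, 0.5, -0.7]
opening: 17.2
```

```bash
python3 - <<'E'
from h import *
p,r=st();T=np.array(camera_info("wrist")["T"]);f=grab_frame("wrist");cv2.imwrite("pics/w13.png",f)
print(p.round(1),r.as_matrix().round(3));d=p-(N-37*hx-.7*hy);print("err hx,hy",(d@hx).round(1),(d@hy).round(1))
g=cv2.createCLAHE(4,(4,4)).apply(cv2.cvtColor(f,cv2.COLOR_BGR2GRAY))
print("pred cutout rear",[proj("wrist",N+a*hx+b*hy+[0,0,10],T).round(0).tolist() for a,b in((-94,14),(-94,-14))])
for v in range(120,200,5):print(v,[int(x) for x in g[v,280:364:4]])
E
```

```text
[ 427.7 -368.8   83.1] [[ 0.001  0.235  0.972]
 [-0.001  0.972 -0.235]
 [-1.    -0.001  0.002]]
err hx,hy 3.0 -0.8
pred cutout rear [[351.0, 162.0], [299.0, 162.0]]
120 [160, 150, 154, 150, 157, 159, 161, 156, 161, 153, 167, 160, 162, 166, 162, 166, 167, 168, 167, 164, 157]
125 [151, 150, 156, 146, 156, 162, 163, 162, 164, 151, 167, 159, 167, 159, 158, 172, 167, 160, 169, 172, 171]
130 [156, 167, 156, 157, 152, 168, 155, 168, 166, 161, 166, 167, 163, 168, 169, 170, 166, 167, 164, 159, 169]
135 [162, 147, 161, 163, 161, 174, 165, 176, 174, 173, 171, 173, 174, 172, 171, 174, 171, 169, 173, 172, 175]
140 [151, 159, 161, 165, 174, 162, 160, 173, 156, 169, 171, 175, 176, 172, 170, 179, 177, 176, 178, 183, 183]
145 [147, 162, 166, 164, 169, 182, 170, 172, 155, 172, 179, 177, 178, 177, 180, 179, 184, 181, 175, 176, 185]
150 [169, 164, 162, 163, 172, 178, 168, 181, 172, 183, 181, 174, 178, 181, 182, 183, 186, 180, 187, 183, 187]
155 [158, 160, 167, 159, 167, 184, 170, 165, 163, 176, 184, 179, 185, 183, 184, 190, 182, 185, 184, 191, 178]
160 [83, 80, 96, 94, 54, 80, 103, 95, 145, 171, 169, 181, 182, 175, 103, 104, 97, 190, 189, 182, 192]
165 [81, 82, 83, 77, 18, 81, 82, 81, 86, 169, 183, 189, 175, 74, 77, 74, 26, 184, 191, 181, 195]
170 [82, 85, 82, 80, 27, 23, 54, 79, 82, 187, 188, 191, 83, 78, 70, 31, 74, 180, 191, 195, 200]
175 [87, 83, 83, 84, 32, 21, 9, 22, 77, 83, 81, 84, 73, 24, 17, 50, 89, 197, 196, 207, 196]
180 [84, 78, 89, 82, 30, 12, 13, 16, 14, 17, 12, 13, 12, 12, 12, 17, 29, 190, 198, 203, 198]
185 [88, 91, 89, 86, 23, 31, 41, 49, 62, 59, 62, 70, 62, 64, 77, 74, 19, 194, 186, 185, 196]
190 [89, 74, 89, 90, 24, 33, 49, 52, 50, 56, 62, 56, 73, 80, 73, 75, 19, 195, 188, 201, 203]
195 [89, 91, 70, 85, 29, 37, 53, 46, 56, 68, 59, 62, 70, 75, 77, 79, 20, 196, 189, 199, 198]
```

Laterally it's centred: cutout walls at u≈296 and 346, handle at 297–344. Lengthwise it's 3 mm too far forward. I'll correct that and go down to the lips.

>>> carry_out --pt "0 0 0 0 0 -3 14" --pt "0 0 0 0 0 0 14" --pt "0 0 0 10 0 0 14" --pt "0 0 0 8 0 0 14" --pt "0 0 0 4 0 0 14" --pt "0 0 0 4 0 0 14" --pt "0 0 0 0 0 0 14"

```text
t: 36.7
ee_pos: [423.8, -367.7, 55.2]
ee_rot: [0.188, 1.563, -0.187]
wrist_force: [0.4, 0.5, -1.2]
opening: 16.8
```

>>> carry_out --pt "0 0 0 3 0 0 14" --pt "0 0 0 3 0 0 14" --pt "0 0 0 3 0 0 14" --pt "0 0 0 0 0 0 14"

```text
t: 37.2
ee_pos: [424.3, -368.0, 46.6]
ee_rot: [0.187, 1.562, -0.187]
wrist_force: [2.6, 1.4, 1.1]
opening: 17.3
```

>>> carry_out --pt "0 0 0 3 0 0 14" --pt "0 0 0 2 0 0 14" --pt "0 0 0 0 0 0 14"

```text
t: 37.58
ee_pos: [423.9, -368.1, 41.4]
ee_rot: [0.187, 1.563, -0.187]
wrist_force: [2.6, 1.6, 0.5]
opening: 17.1
```

>>> carry_out --pt "0 0 0 2 0 0 14" --pt "0 0 0 0 0 0 14"

```text
t: 37.83
ee_pos: [423.8, -368.0, 39.4]
ee_rot: [0.187, 1.563, -0.187]
wrist_force: [2.0, 1.3, 0.7]
opening: 17.1
```

>>> carry_out --pt "0 0 0 2 0 0 14" --pt "0 0 0 0 0 0 14"

```text
t: 38.08
ee_pos: [423.8, -368.0, 37.4]
ee_rot: [0.187, 1.563, -0.187]
wrist_force: [1.4, 1.7, 1.2]
opening: 17.1
```

>>> carry_out --pt "0 0 0 1.5 0 0 14" --pt "0 0 0 0 0 0 14"

```text
t: 38.33
ee_pos: [423.8, -368.2, 36.7]
ee_rot: [0.187, 1.563, -0.188]
wrist_force: [-1.1, 2.5, 6.3]
opening: 17.2
```

>>> carry_out --pt "0 0 0 1.5 0 0 14" --pt "0 0 0 0 0 0 14"

```text
t: 38.58
ee_pos: [423.8, -368.3, 36.6]
ee_rot: [0.186, 1.562, -0.188]
wrist_force: [-2.7, 4.7, 17.0]
opening: 17.0
```

It stopped firmly at TCP z 36.6 with 17 N, so it's at the bottom. I'll release within the recesses, lift, and then check the height by touch along the handle.

>>> carry_out --pt "0 0 0 -0.7 0 0 14" --pt "0 0 0 0 0 0 24" --pt "0 0 0 0 0 0 34" --pt "0 0 0 0 0 0 36" --pt "0 0 0 0 0 0 36" --pt "0 0 0 -10 0 0 36" --pt "0 0 0 -20 0 0 36" --pt "0 0 0 -40 0 0 36" --pt "0 0 0 -40 0 0 36" --pt "0 0 0 0 0 0 36"

```text
t: 39.83
ee_pos: [425.7, -370.1, 149.8]
ee_rot: [0.183, 1.557, -0.191]
wrist_force: [0.2, 0.3, -0.3]
opening: 35.6
```

```bash
python3 - <<'E'
from h import *
p,r=st();T=np.array(camera_info("wrist")["T"]);f=grab_frame("wrist");t=grab_frame("top");s=grab_frame("side")
for n,i in(("w",f),("t",t),("s",s)):cv2.imwrite(f"pics/{n}14.png",i)
print(p.round(1),observe()["opening"])
for dz in(12,6):print([proj("wrist",N+a*hx+b*hy+[0,0,dz if a<21 else 6],T).round(0).tolist() for a,b in((-90,10),(-90,-10),(20,10),(20,-10),(90,3),(90,-3))])
g=cv2.cvtColor(f,cv2.COLOR_BGR2GRAY)
for v in range(110,330,10):print(v,[int(x) for x in g[v,264:380:4]])
E
```

```text
[ 425.7 -370.1  149.8] 35.78657680543875
[[341.0, 166.0], [313.0, 166.0], [337.0, 306.0], [312.0, 306.0], [327.0, 376.0], [320.0, 376.0]]
[[340.0, 166.0], [313.0, 166.0], [337.0, 303.0], [313.0, 302.0], [327.0, 376.0], [320.0, 376.0]]
110 [229, 225, 226, 219, 217, 218, 214, 216, 217, 217, 212, 218, 221, 224, 227, 227, 225, 227, 225, 222, 222, 227, 227, 226, 226, 229, 228, 228, 231]
120 [153, 161, 156, 163, 162, 163, 160, 162, 165, 167, 166, 166, 169, 168, 168, 171, 171, 169, 169, 173, 172, 172, 175, 170, 174, 174, 175, 173, 172]
130 [156, 155, 157, 159, 158, 160, 160, 161, 163, 164, 168, 168, 165, 167, 168, 171, 168, 175, 172, 175, 175, 175, 171, 175, 178, 175, 173, 177, 172]
140 [152, 156, 158, 158, 160, 159, 161, 162, 161, 162, 166, 167, 169, 168, 170, 171, 169, 170, 172, 172, 175, 173, 176, 175, 180, 176, 178, 179, 174]
150 [149, 157, 156, 156, 159, 160, 164, 161, 164, 165, 164, 166, 165, 166, 170, 173, 170, 171, 170, 174, 176, 175, 177, 175, 176, 179, 179, 180, 178]
160 [150, 153, 156, 155, 156, 160, 156, 159, 159, 161, 118, 101, 93, 93, 89, 96, 95, 127, 102, 102, 170, 178, 174, 
[... 1451 characters left out ...]
2, 33, 31, 38, 154]
280 [123, 124, 124, 128, 130, 129, 129, 130, 125, 130, 134, 96, 33, 57, 49, 59, 60, 57, 41, 100, 141, 140, 145, 144, 145, 147, 145, 147, 146]
290 [80, 80, 78, 21, 42, 126, 127, 126, 126, 128, 129, 94, 28, 49, 54, 53, 54, 56, 60, 110, 139, 138, 138, 140, 130, 18, 49, 80, 80]
300 [79, 81, 17, 5, 28, 124, 126, 124, 126, 127, 125, 36, 31, 51, 50, 53, 54, 51, 32, 87, 135, 137, 134, 139, 101, 16, 12, 76, 81]
310 [82, 10, 11, 11, 18, 119, 125, 123, 127, 125, 126, 124, 124, 66, 228, 234, 68, 120, 131, 129, 129, 134, 133, 134, 49, 10, 14, 13, 78]
320 [30, 15, 17, 8, 17, 118, 120, 120, 121, 120, 121, 126, 125, 63, 229, 234, 68, 125, 123, 129, 130, 130, 129, 131, 54, 17, 10, 15, 22]
```

The wrist picture rows show the handle at u 312–336 down to v≈305 (predicted 306) and the bright blade centred in its slot at u≈320–326. I'll check for flatness by touch with the shut fingertips, near the handle's rear and then its front.

>>> carry_out --pt "0 0 0 0 1 -19 10" --pt "0 0 0 0 0 -20 0" --pt "0 0 0 0 0 0 0" --pt "0 0 0 25 0 0 0" --pt "0 0 0 25 0 0 0" --pt "0 0 0 20 0 0 0" --pt "0 0 0 5 0 0 0" --pt "0 0 0 0 0 0 0"

```text
t: 40.98
ee_pos: [386.4, -357.7, 70.0]
ee_rot: [0.188, 1.563, -0.187]
wrist_force: [0.0, -0.4, -0.2]
opening: -0.1
```

>>> carry_out --pt "0 0 0 2 0 0 0" --pt "0 0 0 0 0 0 0"

```text
t: 41.22
ee_pos: [386.6, -358.2, 68.9]
ee_rot: [0.187, 1.562, -0.188]
wrist_force: [-0.3, -0.1, -0.3]
opening: 0.2
```

>>> carry_out --pt "0 0 0 2 0 0 0" --pt "0 0 0 0 0 0 0"

```text
t: 41.48
ee_pos: [386.2, -357.8, 66.4]
ee_rot: [0.187, 1.563, -0.187]
wrist_force: [-0.7, 0.2, 0.5]
opening: 0.1
```

>>> carry_out --pt "0 0 0 1 0 0 0" --pt "0 0 0 0 0 0 0"

```text
t: 41.72
ee_pos: [386.2, -357.8, 65.3]
ee_rot: [0.187, 1.563, -0.187]
wrist_force: [-0.0, -0.5, 0.5]
opening: -0.1
```

>>> carry_out --pt "0 0 0 1 0 0 0" --pt "0 0 0 0 0 0 0"

```text
t: 41.98
ee_pos: [386.1, -357.7, 64.2]
ee_rot: [0.187, 1.563, -0.187]
wrist_force: [-0.4, -0.4, -0.6]
opening: 0.0
```

>>> carry_out --pt "0 0 0 1 0 0 0" --pt "0 0 0 0 0 0 0"

```text
t: 42.22
ee_pos: [386.1, -357.8, 63.2]
ee_rot: [0.187, 1.563, -0.187]
wrist_force: [0.2, 0.6, -0.6]
opening: -0.0
```

>>> carry_out --pt "0 0 0 1 0 0 0" --pt "0 0 0 0 0 0 0"

```text
t: 42.48
ee_pos: [386.2, -357.8, 62.2]
ee_rot: [0.187, 1.563, -0.187]
wrist_force: [0.5, -0.3, -0.6]
opening: -0.4
```

>>> carry_out --pt "0 0 0 1 0 0 0" --pt "0 0 0 0 0 0 0"

```text
t: 42.72
ee_pos: [386.1, -357.8, 61.2]
ee_rot: [0.187, 1.563, -0.187]
wrist_force: [0.7, 0.7, -0.2]
opening: -0.3
```

>>> carry_out --pt "0 0 0 1.5 0 0 0" --pt "0 0 0 0 0 0 0"

```text
t: 42.98
ee_pos: [386.1, -357.7, 59.7]
ee_rot: [0.187, 1.563, -0.187]
wrist_force: [-0.3, 0.3, 0.0]
opening: 0.3
```

```bash
python3 - <<'E'
from h import *
p,r=st();T=np.array(camera_info("wrist")["T"]);f=grab_frame("wrist");cv2.imwrite("pics/w15.png",f)
print(p.round(1),"tip proj",proj("wrist",p+r.apply([22,0,0]),T).round(0))
g=cv2.cvtColor(f,cv2.COLOR_BGR2GRAY)
for v in range(150,345,8):print(v,[int(x) for x in g[v,260:392:5]])
E
```

```text
[ 386.1 -357.7   59.7] tip proj [321. 279.]
150 [234, 235, 234, 234, 235, 233, 234, 233, 233, 230, 229, 227, 224, 225, 224, 221, 219, 221, 222, 223, 221, 221, 221, 224, 227, 228, 230]
158 [235, 234, 232, 232, 229, 226, 223, 223, 220, 217, 218, 220, 221, 221, 214, 219, 221, 222, 225, 228, 229, 228, 228, 226, 225, 225, 226]
166 [225, 224, 220, 218, 217, 219, 218, 216, 216, 219, 219, 221, 226, 227, 229, 227, 227, 226, 227, 226, 226, 228, 228, 227, 229, 229, 229]
174 [139, 134, 133, 136, 135, 138, 140, 151, 144, 144, 144, 143, 140, 141, 148, 146, 142, 141, 147, 147, 147, 149, 147, 150, 145, 143, 146]
182 [36, 47, 45, 43, 45, 46, 44, 45, 43, 46, 45, 44, 45, 46, 47, 50, 46, 43, 45, 42, 48, 45, 45, 47, 44, 46, 47]
190 [79, 80, 80, 138, 147, 148, 151, 153, 153, 153, 157, 161, 159, 162, 161, 165, 170, 167, 170, 171, 175, 175, 175, 176, 173, 174, 175]
198 [81, 82, 80, 82, 81, 150, 153, 156, 157, 158, 162, 161, 163, 164, 166, 168, 168, 173, 170, 174, 174, 180, 179, 178, 180, 179, 177]
206 [78, 79, 77, 81, 81, 80, 94, 151, 157, 155, 156, 160, 159, 160, 160, 167, 166, 168, 173, 172, 176, 174, 175
[... 1358 characters left out ...]
 [111, 109, 109, 111, 128, 92, 23, 21, 17, 83, 80, 82, 15, 62, 83, 83, 19, 18, 19, 135, 139, 87, 88, 89, 88, 66, 65]
310 [122, 123, 124, 128, 126, 107, 21, 15, 23, 84, 80, 75, 17, 47, 79, 80, 20, 15, 18, 39, 138, 77, 67, 64, 61, 30, 32]
318 [123, 126, 124, 128, 125, 17, 18, 9, 17, 73, 94, 92, 22, 46, 99, 87, 29, 20, 15, 16, 137, 63, 66, 71, 58, 31, 30]
326 [121, 122, 125, 121, 20, 19, 28, 21, 24, 17, 14, 150, 35, 82, 14, 13, 25, 28, 24, 21, 11, 61, 64, 66, 53, 28, 32]
334 [121, 121, 99, 17, 20, 21, 18, 16, 17, 11, 19, 21, 35, 30, 14, 16, 21, 16, 18, 19, 15, 20, 50, 61, 36, 31, 17]
342 [16, 17, 17, 16, 16, 19, 17, 16, 20, 16, 18, 22, 37, 25, 19, 19, 18, 16, 20, 22, 19, 19, 19, 16, 17, 16, 23]
```

```bash
python3 - <<'E'
from h import *
p,r=st();T=np.array(camera_info("wrist")["T"]);f=cv2.imread("pics/w15.png")
n=N-2*hy-.9*hx
for z in(46,40,34):print(z,[proj("wrist",n+a*hx+b*hy+[0,0,z-34],T).round(0).tolist() for a,b in((-90,-10),(-90,10),(-70,-10),(-70,10))])
for c in(22,10,0):print("finger c",c,[proj("wrist",p+r.apply([c,y,z]),T).round(0).tolist() for y,z in((-8,-11),(8,-11))])
print("foam cutout rear z44",[proj("wrist",N+a*hx+b*hy+[0,0,10],T).round(0).tolist() for a,b in((-94,-14),(-94,14),(-67,-40))])
g=cv2.cvtColor(f,cv2.COLOR_BGR2GRAY)
for v in(248,251,254,258,266,274,282,285,288):print(v,[int(x) for x in g[v,284:352:2]])
E
```

```text
46 [[299.0, 259.0], [339.0, 259.0], [299.0, 296.0], [338.0, 297.0]]
40 [[299.0, 255.0], [339.0, 256.0], [300.0, 292.0], [338.0, 292.0]]
34 [[300.0, 252.0], [338.0, 252.0], [300.0, 287.0], [337.0, 287.0]]
finger c 22 [[306.0, 260.0], [336.0, 260.0]]
finger c 10 [[305.0, 267.0], [337.0, 267.0]]
finger c 0 [[304.0, 275.0], [338.0, 275.0]]
foam cutout rear z44 [[295.0, 252.0], [351.0, 252.0], [245.0, 301.0]]
248 [76, 74, 72, 74, 72, 75, 72, 71, 75, 76, 73, 71, 72, 74, 71, 73, 70, 77, 70, 71, 70, 74, 72, 73, 71, 73, 74, 72, 73, 74, 68, 72, 69, 71]
251 [73, 75, 71, 66, 49, 65, 71, 72, 43, 41, 38, 38, 41, 35, 38, 37, 41, 35, 42, 38, 39, 39, 42, 40, 42, 39, 43, 69, 71, 71, 50, 50, 71, 68]
254 [73, 73, 68, 63, 40, 37, 65, 71, 13, 1, 9, 13, 10, 13, 11, 13, 8, 11, 8, 12, 13, 2, 12, 11, 7, 14, 12, 63, 65, 40, 42, 41, 70, 73]
258 [72, 75, 71, 62, 50, 46, 40, 33, 22, 21, 21, 24, 23, 27, 26, 23, 25, 25, 26, 23, 20, 20, 20, 18, 23, 22, 21, 19, 44, 48, 51, 54, 71, 71]
266 [70, 68, 72, 75, 56, 53, 43, 33, 21, 23, 26, 22, 24, 28, 28, 28, 26, 25, 27, 25, 26, 25, 24, 24, 23, 28, 16, 15, 52, 58, 58, 62, 72, 71]
274 [70, 72, 72, 69, 58, 55, 48, 34, 16, 27, 28, 27, 29, 23, 24, 23, 24, 23, 26, 26, 26, 22, 28, 24, 24, 25, 17, 25, 50, 60, 60, 58, 69, 68]
282 [73, 73, 72, 68, 62, 56, 48, 39, 17, 22, 25, 51, 56, 51, 57, 55, 53, 14, 22, 16, 29, 49, 52, 53, 54, 54, 30, 27, 55, 59, 63, 65, 69, 67]
285 [70, 69, 68, 69, 61, 55, 50, 35, 21, 21, 33, 78, 80, 84, 85, 81, 77, 13, 15, 14, 33, 79, 80, 83, 82, 82, 49, 29, 54, 58, 63, 64, 71, 68]
288 [65, 71, 74, 67, 57, 52, 48, 38, 18, 23, 32, 83, 83, 81, 85, 83, 72, 20, 18, 15, 39, 82, 77, 80, 81, 83, 59, 34, 70, 87, 68, 65, 108, 113]
```

The image says the handle's width ratio to the cutout matches "level with the foam top", so the fingertips simply aren't touching yet. I'll continue the guarded descent.

>>> carry_out --pt "0 0 0 1.5 0 0 0" --pt "0 0 0 1.5 0 0 0" --pt "0 0 0 0 0 0 0"

```text
t: 43.4
ee_pos: [386.1, -357.7, 56.6]
ee_rot: [0.187, 1.563, -0.187]
wrist_force: [-0.7, -0.2, -0.6]
opening: -0.3
```

>>> carry_out --pt "0 0 0 1.5 0 0 0" --pt "0 0 0 1.5 0 0 0" --pt "0 0 0 0 0 0 0"

```text
t: 43.78
ee_pos: [386.1, -357.7, 53.7]
ee_rot: [0.187, 1.563, -0.187]
wrist_force: [-0.3, -0.5, 0.1]
opening: 0.6
```

>>> carry_out --pt "0 0 0 1 0 0 0" --pt "0 0 0 1 0 0 0" --pt "0 0 0 0 0 0 0"

```text
t: 44.15
ee_pos: [386.2, -357.7, 51.7]
ee_rot: [0.187, 1.563, -0.187]
wrist_force: [0.1, 0.0, -0.3]
opening: -0.2
```

>>> carry_out --pt "0 0 0 1 0 0 0" --pt "0 0 0 1 0 0 0" --pt "0 0 0 0 0 0 0"

```text
t: 44.52
ee_pos: [386.1, -357.7, 49.7]
ee_rot: [0.187, 1.563, -0.187]
wrist_force: [0.4, -0.3, -0.1]
opening: -0.0
```

>>> carry_out --pt "0 0 0 1 0 0 0" --pt "0 0 0 1 0 0 0" --pt "0 0 0 0 0 0 0"

```text
t: 44.9
ee_pos: [386.1, -357.7, 47.7]
ee_rot: [0.187, 1.563, -0.187]
wrist_force: [0.3, -0.7, 0.1]
opening: -0.3
```

```bash
python3 - <<'E'
from h import *
p,r=st();T=np.array(camera_info("wrist")["T"]);f=grab_frame("wrist");cv2.imwrite("pics/w16.png",f);s=grab_frame("side");cv2.imwrite("pics/s16.png",s)
n=N-2*hy-.9*hx
print([proj("wrist",n+a*hx+b*hy+[0,0,12],T).round(0).tolist() for a,b in((-90,-10),(-90,10),(-70,-10),(-70,10))])
print("side: tcp",proj("side",p).round(0),"tip22",proj("side",p-[0,0,22]).round(0),"handle end",proj("side",n-90*hx).round(0),proj("side",n+20*hx).round(0),proj("side",n+90*hx).round(0))
g=cv2.cvtColor(f,cv2.COLOR_BGR2GRAY)
for v in range(236,330,6):print(v,[int(x) for x in g[v,272:372:4]])
E
```

```text
[[297.0, 267.0], [341.0, 267.0], [297.0, 307.0], [339.0, 307.0]]
side: tcp [280. 483.] tip22 [281. 489.] handle end [270. 490.] [352. 472.] [401. 461.]
236 [73, 77, 76, 77, 77, 75, 79, 72, 75, 85, 152, 149, 155, 156, 155, 155, 159, 159, 159, 161, 162, 162, 162, 165, 169]
242 [71, 74, 77, 74, 77, 71, 77, 73, 75, 73, 73, 70, 111, 118, 91, 157, 155, 157, 156, 157, 161, 163, 162, 163, 124]
248 [75, 73, 73, 76, 78, 75, 78, 72, 75, 73, 74, 75, 74, 73, 73, 73, 149, 154, 155, 119, 70, 72, 118, 79, 66]
254 [71, 75, 73, 72, 72, 73, 72, 73, 73, 73, 74, 74, 73, 70, 70, 72, 70, 72, 67, 71, 70, 71, 71, 73, 68]
260 [73, 71, 71, 74, 50, 38, 70, 7, 14, 0, 15, 8, 10, 11, 14, 16, 1, 70, 51, 38, 70, 69, 69, 70, 69]
266 [69, 75, 73, 71, 59, 48, 34, 21, 23, 17, 22, 24, 22, 20, 21, 23, 21, 33, 51, 52, 69, 70, 68, 73, 67]
272 [69, 72, 71, 69, 58, 52, 42, 26, 26, 26, 23, 25, 24, 22, 26, 24, 23, 34, 58, 53, 68, 68, 71, 69, 68]
278 [71, 70, 71, 72, 68, 56, 40, 21, 24, 27, 29, 23, 23, 29, 27, 22, 24, 48, 60, 58, 69, 67, 68, 71, 65]
284 [70, 69, 71, 71, 68, 55, 38, 20, 25, 82, 83, 75, 16, 34, 82, 81, 44, 41, 57, 65, 66, 68, 66, 68, 66]
290 [72, 68, 67, 70, 69, 55, 43, 18, 32, 82, 81, 77, 13, 31, 83, 81, 78, 46, 60, 58, 69, 67, 65, 66, 68]
296 [71, 67, 72, 66, 68, 20, 18, 20, 59, 80, 81, 77, 15, 27, 80, 84, 81, 15, 17, 17, 58, 67, 67, 67, 66]
302 [68, 66, 66, 67, 29, 18, 16, 19, 78, 79, 82, 61, 15, 21, 80, 81, 77, 19, 18, 23, 21, 102, 140, 136, 141]
308 [71, 68, 66, 65, 24, 25, 24, 24, 81, 81, 80, 53, 15, 21, 80, 81, 80, 23, 26, 23, 25, 127, 136, 131, 135]
314 [123, 128, 124, 67, 20, 19, 13, 16, 82, 83, 81, 47, 19, 24, 79, 81, 82, 24, 14, 16, 16, 43, 135, 135, 66]
320 [128, 125, 125, 25, 14, 12, 19, 15, 19, 84, 160, 79, 33, 41, 159, 119, 19, 15, 17, 18, 20, 11, 134, 136, 72]
326 [123, 122, 20, 13, 21, 23, 21, 27, 20, 17, 18, 81, 35, 41, 26, 11, 13, 27, 26, 19, 28, 18, 20, 98, 65]
```

>>> carry_out --pt "0 0 0 1 0 0 0" --pt "0 0 0 1 0 0 0" --pt "0 0 0 0 0 0 0"

```text
t: 45.38
ee_pos: [386.1, -357.7, 45.7]
ee_rot: [0.187, 1.563, -0.187]
wrist_force: [-0.8, -0.5, 0.4]
opening: -0.3
```

>>> carry_out --pt "0 0 0 1 0 0 0" --pt "0 0 0 1 0 0 0" --pt "0 0 0 0 0 0 0"

```text
t: 45.75
ee_pos: [386.1, -357.7, 43.7]
ee_rot: [0.187, 1.563, -0.187]
wrist_force: [-0.5, 0.1, 0.4]
opening: 0.1
```

>>> carry_out --pt "0 0 0 1 0 0 0" --pt "0 0 0 1 0 0 0" --pt "0 0 0 0 0 0 0"

```text
t: 46.12
ee_pos: [386.2, -358.4, 42.7]
ee_rot: [0.186, 1.562, -0.189]
wrist_force: [-2.2, 0.8, 7.7]
opening: 0.2
```

Contact at the rear with TCP z≈42.8. Now the same touch near the handle's front.

>>> carry_out --pt "0 0 0 -10 0 0 0" --pt "0 0 0 -10 0 0 0" --pt "0 0 0 0 0 40 0" --pt "0 0 0 0 0 42 0" --pt "0 0 0 9 0 0 0" --pt "0 0 0 6 0 0 0" --pt "0 0 0 0 0 0 0"

```text
t: 47.0
ee_pos: [464.3, -376.1, 46.0]
ee_rot: [0.189, 1.565, -0.186]
wrist_force: [-0.3, -0.4, 0.2]
opening: 0.3
```

>>> carry_out --pt "0 0 0 1.5 0 0 0" --pt "0 0 0 1.5 0 0 0" --pt "0 0 0 0 0 0 0"

```text
t: 47.38
ee_pos: [465.7, -377.2, 44.0]
ee_rot: [0.187, 1.563, -0.187]
wrist_force: [0.5, -0.4, -0.3]
opening: -0.3
```

>>> carry_out --pt "0 0 0 1 0 0 0" --pt "0 0 0 0 0 0 0"

```text
t: 47.62
ee_pos: [465.9, -377.2, 42.9]
ee_rot: [0.187, 1.563, -0.187]
wrist_force: [0.7, -0.4, 0.1]
opening: 0.2
```

>>> carry_out --pt "0 0 0 1 0 0 0" --pt "0 0 0 0 0 0 0"

```text
t: 47.88
ee_pos: [465.9, -377.4, 42.8]
ee_rot: [0.187, 1.562, -0.188]
wrist_force: [-2.0, 0.4, 6.4]
opening: -0.1
```

>>> carry_out --pt "0 0 0 1 0 0 0" --pt "0 0 0 0 0 0 0"

```text
t: 48.12
ee_pos: [465.9, -377.4, 42.7]
ee_rot: [0.186, 1.562, -0.188]
wrist_force: [-3.2, 2.1, 12.0]
opening: -0.3
```

Both ends are at 42.8 and rigid, so the spoon is flat. For the absolute depth I'll touch plain foam beside the blade; it should be 2 mm lower.

>>> carry_out --pt "0 0 0 -12 0 0 0" --pt "0 0 0 -6 0 0 0" --pt "0 0 0 0 -24 50 0" --pt "0 0 0 8 0 0 0" --pt "0 0 0 8 0 0 0" --pt "0 0 0 0 0 0 0"

```text
t: 48.88
ee_pos: [507.8, -411.3, 41.9]
ee_rot: [0.188, 1.564, -0.186]
wrist_force: [0.0, 0.4, -0.1]
opening: -0.1
```

>>> carry_out --pt "0 0 0 1 0 0 0" --pt "0 0 0 0 0 0 0"

```text
t: 49.12
ee_pos: [508.5, -412.1, 42.2]
ee_rot: [0.187, 1.563, -0.187]
wrist_force: [0.6, 0.1, 0.2]
opening: -0.0
```

>>> carry_out --pt "0 0 0 1 0 0 0" --pt "0 0 0 0 0 0 0"

```text
t: 49.38
ee_pos: [508.8, -412.3, 40.9]
ee_rot: [0.187, 1.563, -0.187]
wrist_force: [1.1, 0.6, -0.0]
opening: 0.1
```

>>> carry_out --pt "0 0 0 0.7 0 0 0" --pt "0 0 0 0 0 0 0"

```text
t: 49.62
ee_pos: [508.8, -412.3, 40.8]
ee_rot: [0.187, 1.562, -0.187]
wrist_force: [-1.3, 1.4, 5.5]
opening: 0.3
```

>>> carry_out --pt "0 0 0 0.7 0 0 0" --pt "0 0 0 0 0 0 0"

```text
t: 49.88
ee_pos: [508.8, -412.3, 40.8]
ee_rot: [0.187, 1.562, -0.188]
wrist_force: [-3.5, 2.4, 8.4]
opening: 0.3
```

Foam is at 40.8 and the handle at 42.8: exactly 2.0 mm proud, level and fully home. I'll retreat, check that nothing else moved and hand in.

>>> carry_out --pt "0 0 0 -30 0 0 0" --pt "0 0 0 -50 0 0 0" --pt "0 0 0 -50 0 0 0" --pt "0 0 0 -40 0 0 0" --pt "0 0 0 0 0 0 0"

```text
t: 50.5
ee_pos: [510.4, -414.0, 213.7]
ee_rot: [0.183, 1.557, -0.191]
wrist_force: [0.5, -0.4, -0.3]
opening: 0.2
```

```bash
python3 - <<'E'
from h import *
t=grab_frame("top");t0=cv2.imread("pics/top0.png");cv2.imwrite("pics/t17.png",t)
d=cv2.absdiff(t,t0).max(2)
for n,(x,y,w,h) in dict(bracket=(185,165,50,40),glue=(242,160,36,40),gear=(270,196,40,40),driver=(305,140,25,85),rover=(375,140,70,80)).items():print(n,np.percentile(d[y:y+h,x:x+w],99),d[y:y+h,x:x+w].mean().round(1))
# pointer along track in top view
g=cv2.cvtColor(t,6);c=camera_info("top")
for o in(16,24,26,29,36,39):print(o,[int(cv2.getRectSubPix(g,(1,1),tuple(map(float,proj("top",sl+o*ex+y*ey+[0,0,0]))))[0,0]) for y in range(0,44,2)])
print({k:np.round(observe()[k],1) for k in("t","ee_pos","wrist_force")})
finish_job()
E
```

```text
bracket 8.0 3.2
glue 9.0 3.5
gear 7.009999999999991 3.2
driver 12.0 3.7
rover 13.0 3.9
16 [172, 172, 173, 172, 171, 173, 173, 172, 173, 173, 171, 165, 140, 104, 111, 148, 169, 172, 171, 174, 172, 174]
24 [93, 94, 95, 89, 89, 98, 99, 97, 95, 97, 94, 94, 99, 119, 130, 120, 106, 99, 97, 95, 92, 91]
26 [84, 85, 86, 84, 85, 87, 88, 87, 84, 86, 82, 81, 100, 135, 146, 124, 97, 84, 82, 84, 84, 83]
29 [85, 85, 85, 87, 87, 85, 84, 86, 86, 85, 82, 80, 102, 147, 152, 128, 99, 86, 83, 83, 85, 84]
36 [130, 132, 133, 135, 135, 135, 134, 134, 132, 129, 130, 133, 136, 142, 153, 147, 139, 137, 138, 137, 136, 138]
39 [169, 171, 168, 168, 169, 168, 169, 168, 169, 169, 168, 161, 136, 118, 130, 154, 168, 170, 170, 171, 170, 171]
{'t': np.float64(50.6), 'ee_pos': array([ 509.6, -413.1,  211.1]), 'wrist_force': array([ 0.1, -0.4, -1.4])}
the job is handed in; nothing more can be done
```

The job is done and handed in at about 50.6 s of the 72 s allowed. I worked the star wheel forward two teeth, laid the spoon back on the sloping rest and let go. I then took it again across the handle and pressed it home in the foam.

Last checks:
- **Pointer:** In the close wrist view it was 0.2–0.5 mm past the mark. The final top view puts it 0.5–1 mm past the mark, at about 27.5–28 mm against dashes at about 26.5–27 mm along the slot. The two views differ by under 1 mm, and the top view is coarser (about 2 mm per pixel).
- **Spoon in the foam:** Touched with the shut fingertips, the rear and front of the handle read the same height. Both were 2.0 mm above the plain foam beside the blade, so it is level and fully home.
- **Other things on the bench:** The bracket, glue, gear, driver and rover show no change between the first and last top images beyond picture noise.

Two things did not go as expected:
- **Cross grip:** The first grip across the handle sat too near the fingertips and kept closing, so I released it on the rest and regripped 5 mm deeper.
- **Fingertip reach:** In the touch test the shut fingertips met things about 25 mm lower than the stated 22 mm reach predicts. I therefore judged the seating only by comparing heights, not by absolute height.

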